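Rack the paint bottles and screw their caps tight

TASK

The square paint bottles standing about on the studio table have loose caps. Push every bottle upright, one by one, through the mouth of the guide-rail rack so that all stand wholly inside the rails in single file, and screw every cap clockwise until it is fully tight. Leave the tape roll, the paint tin and the brush where they lie.

Things in the scene. Friction and masses are not known exactly. Their poses are not given: they have to be found in the camera images.
- rack: Fixed plywood rack: one straight lane, 60 mm wide inside (x from -30 to +30 mm), between two upright rails 10 mm thick and 88 mm high. Origin on the table, centred in the mouth, where the straight rails begin; the lane runs along the rack's own -y for 238 mm to an end stop. No floor of its own: bottles stand on the table. Holds four in single file with 14 mm to spare.
- rack_top (a point): Point on the lane's centre line, halfway along (y -119 mm), 88 mm up, level with the rail tops. Along the inner top edge of each rail runs a metal lip 6 mm wide, from 82 to 88 mm up (48 mm free between), so bottles cannot go in from above, only upright through the mouth.
- rack_wings (a point): Point on the table in front of the mouth, 38 mm out (rack +y), where the two guide wings end. The wings, 60 mm high, flare evenly from 60 mm apart at the mouth to about 95 mm apart here.
- bottle1: Square white paint bottle 1 (all alike), about 0.3 kg; may be absent. Origin at the centre of its underside, z up. Body 56 x 56 mm, flat shoulder 75 mm up; a collar 42 mm across to 82 mm, a neck, then the grey screw cap, 32 mm across, 90 to 118 mm up. May be carried or slid by its cap; any side may face forward. A small dark mark on the collar at its +x.
- cap1 (a joint): Turn of the cap of bottle 1 about the upright axis, rad: 0 = tight at a hard stop, growing counter-clockwise from above as it is unscrewed, to 4.5. It is captive: it turns (friction about 0.04 N m) but never rises or comes off. A dark rib on its top points to the collar's dark mark when tight.
- bottle2: Square white paint bottle 2 (all alike), about 0.3 kg; may be absent. Origin at the centre of its underside, z up. Body 56 x 56 mm, flat shoulder 75 mm up; a collar 42 mm across to 82 mm, a neck, then the grey screw cap, 32 mm across, 90 to 118 mm up. May be carried or slid by its cap; any side may face forward. A small dark mark on the collar at its +x.
- cap2 (a joint): Turn of the cap of bottle 2 about the upright axis, rad: 0 = tight at a hard stop, growing counter-clockwise from above as it is unscrewed, to 4.5. It is captive: it turns (friction about 0.04 N m) but never rises or comes off. A dark rib on its top points to the collar's dark mark when tight.
- bottle3: Square white paint bottle 3 (all alike), about 0.3 kg; may be absent. Origin at the centre of its underside, z up. Body 56 x 56 mm, flat shoulder 75 mm up; a collar 42 mm across to 82 mm, a neck, then the grey screw cap, 32 mm across, 90 to 118 mm up. May be carried or slid by its cap; any side may face forward. A small dark mark on the collar at its +x.
- cap3 (a joint): Turn of the cap of bottle 3 about the upright axis, rad: 0 = tight at a hard stop, growing counter-clockwise from above as it is unscrewed, to 4.5. It is captive: it turns (friction about 0.04 N m) but never rises or comes off. A dark rib on its top points to the collar's dark mark when tight.
- bottle4: Square white paint bottle 4 (all alike), about 0.3 kg; may be absent. Origin at the centre of its underside, z up. Body 56 x 56 mm, flat shoulder 75 mm up; a collar 42 mm across to 82 mm, a neck, then the grey screw cap, 32 mm across, 90 to 118 mm up. May be carried or slid by its cap; any side may face forward. A small dark mark on the collar at its +x.
- cap4 (a joint): Turn of the cap of bottle 4 about the upright axis, rad: 0 = tight at a hard stop, growing counter-clockwise from above as it is unscrewed, to 4.5. It is captive: it turns (friction about 0.04 N m) but never rises or comes off. A dark rib on its top points to the collar's dark mark when tight.
- tape_roll: Roll of masking tape lying flat, 100 mm across, 25 mm high; bystander. Origin at the centre of its underside.
- paint_tin: Round paint tin, 80 mm across, 70 mm high, 0.4 kg; bystander. Origin at the centre of its underside.
- brush: Paint brush lying flat; bystander. Origin near its middle, bristles to +x.

How it is judged:
By the outcome, as a careful person would: the job done as asked, in the order asked, and still so for the second after the job is handed in, with the robot touching nothing.
Of bottle1, bottle2, bottle3, bottle4 only 3 to 4 are there at a start; the rules pass over those that are not, and their reading is None.
At some moment in a run one of bottle1, bottle2, bottle3, bottle4 may be knocked a few centimetres aside while the robot is not near it.
Once in a run the grip may slacken for a moment while it holds something.
It also fails if it takes over 210 s, if anything falls off the work surface, if the arm or the gripper's body presses on something with over 40 N, if the wrist force passes 120 N, or if a joint passes its speed limit or range.

ROBOT

A 6-joint arm with a two-finger parallel gripper is mounted at the origin on the work surface. World frame = base frame: x ahead of the robot, y to its left, z up, the work surface at z = 0. Lengths are in m, angles in rad, forces in N, time in s.
With the tool pointing down it reaches from about 0.375 to 0.9 m from the base axis. Payload 3.1 kg.
Tool frame: the origin (TCP) lies midway between the tips of the shut fingers; the grasp point (between the pads) lies 19 mm behind it; z points along the fingers, y is the direction in which the jaws open and shut (so a half turn about z gives the same grasp; the last joint's range is limited). The gripper opens to 87 mm and grips with 3 to 60 N. Pads are 19 mm wide; open, the fingers measure 117 mm over their backs; the gripper's body (75 mm by 190 mm) begins 51 mm behind the grasp point.
Start: joints at [-1.321, 0.527, 1.433, -0, 1.181, -0.178], TCP at [0.26, -0.568, 0.188] pointing down, gripper open.
Joint ranges: [-3.08, 3.08], [-0.75, 2.2], [0.22, 2.44], [-1.43, 4.57], [0, 2.65], [-2.85, 2.85]. Speed limits (rad/s): [2.79, 2.79, 3.14, 3.14, 3.14, 3.14].

INTERFACE

Orientations are given as a unit quaternion [x, y, z, w].
In Python, from rig import robot gives the robot as it stands.
- The arm moves only by the tool move_arm, never from a script. Its argument "rows" is one flat list of numbers, 7 for each row, row after row: the shift along the world's x, y, z in mm, then the turn, a rotation vector about the world's x, y, z in rad, then the closure, from 0 (fully open) to 1 (shut). A call has 1 to 12 rows; each row shifts and turns the commanded pose from where the row before left it; what a row does not reach is not made up. A row lasts 1/10 s, in which the tool goes at most 50 mm and 8.59 degrees, less where a joint would pass 70% of its speed; a pose out of reach is approached as far as the arm can. A call with a gripper value outside its range is refused whole. The fingers move at their own pace and stop on an object; "grip_force" is the grip in N (left out, the last holds). Time passes only in rows, so rows that do not move let the fingers close. It gives the time, the measured TCP pose, the force and the opening at its end, in the units of the state.
- robot.get_obs(): the state, without advancing time (a new reading comes with each control period).
- robot.camera(name): name is "side" or "top"; returns a dict with "color" (400x640x3 uint8, red, green, blue), "z_map" (400x640 float32, m along the optical axis (not along the pixel's ray), 0 where there is no reading), "camera_matrix" (3x3 intrinsics, pixels), "R" (3x3) and "t" (3): a world point X has camera coordinates R X + t. Camera axes: x right, y down, z forward; pixel columns grow to the right and rows downward; lengths in m; the calibration is good to about 2 mm. A picture is of the moment at which its call begins.
- robot.hand_in(): hands the job in, once; it reports no verdict.
Trained networks look in the newest picture that a camera, given by its name, has taken for a name from the list of things; names that differ only in an ending like _2 or _b are one class to them, and where a whole thing is asked for, a point or a joint stands for the part that bears it (a point fixed in the world has none). Each returns a list of dicts, best first, with "conf" (0 to 1); they miss things now and then, are a little off and sometimes report something else, mostly with a low value. They report only what shows in the picture. A call takes as long as a camera call.
- robot.search_frame(camera, thing): "at" ([column, row] in pixels, amid what is visible of it).
- robot.spot_point(camera, thing): "at" ([column, row] in pixels: a listed point, or the origin of a listed thing).
The state is a dict: "time": time; "q": joint angles; "joint_velocities": joint speeds; "joint_torque": joint torques, N m; "position": TCP position; "tool_rot": TCP orientation; "ft_force": force on the tool from outside, world axes, zero at the start; "moment": the same for the moment, N m; "grip_width": finger opening in m.
Only numpy, scipy, OpenCV 4.12 (cv2) and the standard library are available. Lean on these libraries where they do the work, as an engineer would, in place of code of your own. Each camera call takes 0.05 s, during which the arm holds its last target.

## Working session

There is one attempt and no reset: what is moved stays moved. The work goes in short steps, Python scripts to look and compute and a tool call to move; the robot and the scene stay as the last step left them, time stands still between calls to the robot, and variables do not carry over. Pictures are saved under pics/ and viewed, and the job is handed in when it is done.

Besides the shell and the picture viewer there is one more tool, called after ">>>" by a JSON object that holds its "fn" and its "kwargs", one argument or row to a line. move_arm: Moves the arm, as the interface text tells. Its arguments: {"type":"object","properties":{"rows":{"type":"array","items":{"type":"number"}},"grip_force":{"type":"number"}},"required":["rows"]}

```bash
ls; mkdir -p pics; python3 - <<'E'
from rig import robot
import cv2
print(robot.get_obs())
for n in ("side","top"):
    c=robot.camera(n)
    cv2.imwrite(f"pics/{n}0.png",c["color"][:,:,::-1])
    print(n,c["camera_matrix"],c["R"],c["t"])
E
```

```text
pics
{'time': 0.0, 'q': array([-1.32049181e+00,  5.28439996e-01,  1.43388890e+00, -2.08269953e-05,
        1.18139495e+00, -1.78491449e-01]), 'joint_velocities': array([-0.00034308,  0.00272125,  0.00103269, -0.00034561, -0.00311023,
       -0.00096814]), 'joint_torque': array([-1.00592245e-04, -4.40035272e+01, -1.76595658e+01,  6.33235043e-02,
        5.81945095e-02, -1.64368016e-04]), 'position': array([ 0.2596848 , -0.56761958,  0.18719205]), 'tool_rot': array([ 9.77103258e-01,  2.12762983e-01, -4.78770899e-05, -1.06456270e-03]), 'ft_force': array([-0.53168651, -0.40129187, -0.27824558]), 'moment': array([ 0.00051162, -0.06511264, -0.01087065]), 'grip_width': 0.08709091304748233}
side [[479.33984353   0.         318.8968738 ]
 [  0.         479.33984353 193.16680298]
 [  0.           0.           1.        ]] [[-0.68720429 -0.72614237 -0.02162244]
 [-0.43911428  0.43891056 -0.78392357]
 [ 0.57873044 -0.52922092 -0.6204807 ]] [0.47800618 0.2924809  0.57382237]
top [[515.26639943   0.         320.46949238]
 [  0.         515.26639943 206.55610127]
 [  0.           0.           1.        ]] [[-0.02181952 -0.99975785  0.00285474]
 [-0.9962366   0.02150291 -0.08396587]
 [ 0.08388415 -0.00467609 -0.99646454]] [0.07618915 0.59346141 1.0569613 ]
```

View pics/top0.png

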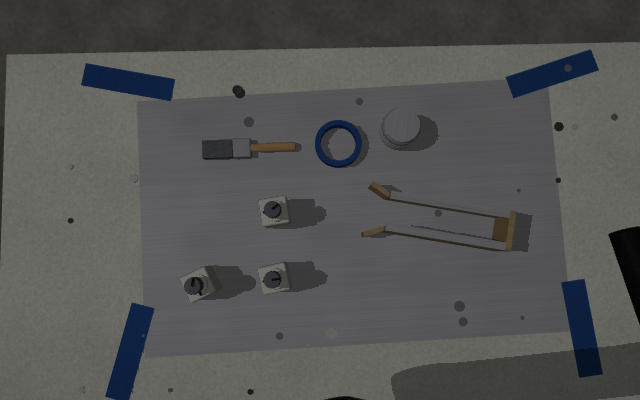

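View pics/side0.png

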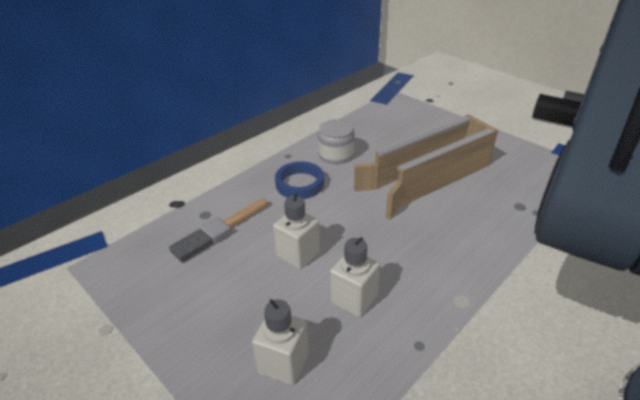

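The top view shows three bottles with caps near (272,210), (273,280) and (194,286). The rack mouth faces image-left at about (380,210) and the end stop is at (510,230). The tin is at (401,127), the tape roll at (338,143) and the brush at (250,148).

```bash
cat > h.py <<'E'
from rig import robot
import cv2, numpy as np
def world(c):
    z=c["z_map"];K=c["camera_matrix"];v,u=np.mgrid[0:400,0:640]
    P=np.stack([(u-K[0,2])/K[0,0]*z,(v-K[1,2])/K[1,1]*z,z],-1)
    W=(P-c["t"])@c["R"]
    W[z==0]=np.nan
    return W
def ray(c,uv,h):
    K=c["camera_matrix"];d=np.array([(uv[0]-K[0,2])/K[0,0],(uv[1]-K[1,2])/K[1,1],1])
    d=d@c["R"];o=-c["t"]@c["R"]
    return o+d*(h-o[2])/d[2]
def proj(c,X):
    p=c["R"]@np.asarray(X,float)+c["t"];p=c["camera_matrix"]@p;return p[:2]/p[2]
def caps(W,z0=.108,z1=.13,xmin=.3):
    m=((W[...,2]>z0)&(W[...,2]<z1)&(W[...,0]>xmin)).astype(np.uint8)
    n,l,s,ce=cv2.connectedComponentsWithStats(m)
    out=[]
    for i in range(1,n):
        if s[i,4]>30:
            p=W[l==i]; out.append((p[:,0].mean(),p[:,1].mean(),p[:,2].mean(),s[i,4],ce[i]))
    return out
def bodies(W,z0=.06,z1=.085):
    m=((W[...,2]>z0)&(W[...,2]<z1)).astype(np.uint8)
    n,l,s,ce=cv2.connectedComponentsWithStats(m)
    out=[]
    for i in range(1,n):
        if s[i,4]>60:
            p=W[l==i][:,:2].astype(np.float32); out.append((cv2.minAreaRect(p*1000),s[i,4],ce[i]))
    return out
E
python3 - <<'E'
from h import *
c=robot.camera("top");W=world(c)
for b in caps(W): print(np.round(b[:4],4),b[4])
for b in bodies(W): print(b)
for n in ("rack","rack_top","rack_wings","bottle1","tape_roll","paint_tin","brush"):
    r=robot.spot_point("top",n);print(n,[(np.round(d["at"]),d["conf"]) for d in r])
    h=.088 if n=="rack_top" else 0
    print([np.round(ray(c,d["at"],h),4) for d in r])
np.save("W0.npy",W)
cv2.imwrite("pics/top_big.png",cv2.resize(c["color"][170:310,170:310,::-1],None,fx=4.2,fy=4.2,interpolation=cv2.INTER_CUBIC))
cv2.imwrite("pics/rack_big.png",cv2.resize(c["color"][160:280,350:550,::-1],None,fx=4,fy=4,interpolation=cv2.INTER_CUBIC))
s=robot.camera("side");cv2.imwrite("pics/side_big.png",cv2.resize(s["color"][180:390,230:400,::-1],None,fx=2.8,fy=2.8,interpolation=cv2.INTER_CUBIC))
E
```

```text
[5.846e-01 1.569e-01 1.178e-01 2.240e+02] [271.90178571 208.92410714]
[4.508e-01 1.593e-01 1.178e-01 2.310e+02] [271.63636364 279.2987013 ]
[4.424e-01 3.093e-01 1.173e-01 2.410e+02] [192.4813278  285.51452282]
(((755.0599975585938, -105.94795227050781), (75.31523132324219, 73.95851135253906), 62.32052993774414), np.int32(1074), array([401.52234637, 125.12942272]))
(((585.0211181640625, 157.30401611328125), (56.12956237792969, 55.92781448364258), 8.347939491271973), np.int32(538), array([274.67843866, 211.32899628]))
(((537.3402709960938, -303.40655517578125), (3.1446852684020996, 47.48426818847656), 79.22037506103516), np.int32(109), array([504.36697248, 229.3853211 ]))
(((518.2922973632812, -570.8548583984375), (28.681743621826172, 27.52704620361328), 24.438783645629883), np.int32(86), array([633.75581395, 236.6744186 ]))
(((450.4249267578125, 159.82411193847656), (55.94862747192383, 56.87006378173828), 11.670321464538574), np.int32(561), array([274.56506239, 277.6969697 ]))
(((441.824462890625, 310.1829528808594), (55.902435302734375, 56.63003158569336), 25.12904930114746), np.int32(544), array([200.42647059, 283.26654412]))
rack [(array([382., 213.]), 0.61)]
[array([ 0.581 , -0.0692,  0.    ])]
rack_top [(array([446., 220.]), 0.62)]
[array([ 0.5581, -0.1841,  0.088 ])]
rack_wings []
[]
bottle1 [(array([206., 280.]), 0.96), (array([276., 275.]), 0.8), (array([277., 214.]), 0.57)]
[array([0.4454, 0.3098, 0.    ]), array([0.4535, 0.1612, 0.    ]), array([0.5833, 0.1574, 0.    ])]
tape_roll [(array([336., 147.]), 0.73), (array([276., 275.]), 0.37)]
[array([0.7259, 0.026 , 0.    ]), array([0.4524, 0.1608, 0.    ])]
paint_tin [(array([399., 137.]), 0.67)]
[array([ 0.7457, -0.1106,  0.    ])]
brush [(array([247., 147.]), 0.81), (array([400., 133.]), 0.26)]
[array([0.7292, 0.2205, 0.    ]), array([ 0.7547, -0.1142,  0.    ])]
```

View pics/top_big.png

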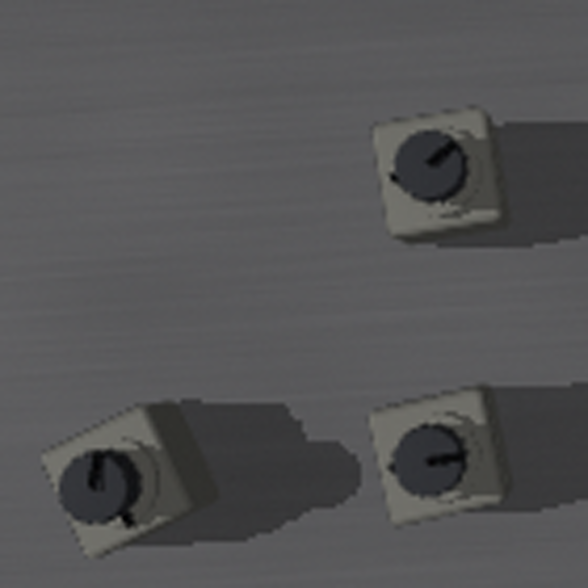

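View pics/rack_big.png

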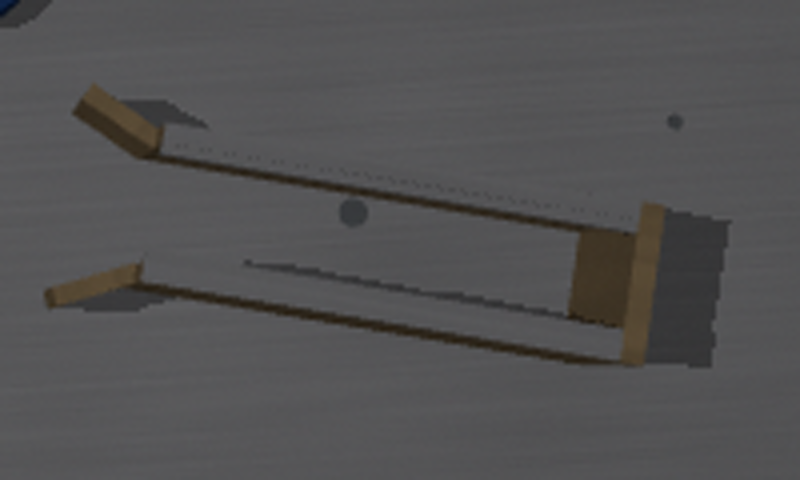

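```bash
python3 - <<'E'
from h import *
W=np.load("W0.npy")
def comp(W,z0,z1):
    m=((W[...,2]>z0)&(W[...,2]<z1)&(W[...,1]<0)&(W[...,1]>-.4)&(W[...,0]<.7)&(W[...,0]>.4)).astype(np.uint8)
    n,l,s,ce=cv2.connectedComponentsWithStats(m,connectivity=8)
    for i in range(1,n):
        if s[i,4]>15:
            p=W[l==i].astype(np.float32); print(z0,s[i,4],np.round(ce[i]),"z",np.median(p[:,2]),cv2.minAreaRect(p[:,:2]*1000), np.round(cv2.boxPoints(cv2.minAreaRect(p[:,:2]*1000))).tolist())
comp(W,.084,.095);comp(W,.015,.08)
c=robot.camera("side");S=world(c);comp(S,.082,.097);comp(S,.01,.08)
m=(W[...,1]<0)&(W[...,1]>-.4)&(W[...,0]<.7)&(W[...,0]>.4)
print(np.histogram(W[m][:,2],bins=np.arange(-.01,.13,.01)), np.isnan(W[160:280,350:550]).sum())
E
```

```text
0.084 2261 [455. 221.] z 0.08906003 ((556.895263671875, -192.3679656982422), (251.0641326904297, 80.70486450195312), 79.33833312988281) [[494.0, -308.0], [573.0, -323.0], [620.0, -76.0], [540.0, -62.0]]
0.015 27 [352. 159.] z 0.025523994 ((693.3932495117188, -7.716221809387207), (10.78807258605957, 13.133023262023926), 0.004584906622767448) [[688.0, -1.0], [688.0, -14.0], [699.0, -14.0], [699.0, -1.0]]
0.015 201 [381. 191.] z 0.057775542 ((618.8067626953125, -69.43598937988281), (69.41166687011719, 12.26913070678711), 55.276302337646484) [[594.0, -94.0], [604.0, -101.0], [644.0, -44.0], [634.0, -37.0]]
0.015 31 [421. 204.] z 0.023629142 ((595.8457641601562, -147.61949157714844), (57.40216064453125, 0.8872456550598145), 79.09336853027344) [[590.0, -176.0], [591.0, -176.0], [602.0, -120.0], [601.0, -119.0]]
0.015 31 [451. 209.] z 0.024417793 ((583.7479248046875, -210.2972412109375), (56.61315155029297, 0.9172693490982056), 79.24195098876953) [[578.0, -238.0], [579.0, -238.0], [589.0, -183.0], [589.0, -182.0]]
0.015 292 [498. 227.] z 0.044577077 ((558.3499145507812, -287.9678649902344),
[... 482 characters left out ...]
-309.0], [572.0, -326.0], [621.0, -76.0], [538.0, -60.0]]
0.01 5189 [425. 165.] z 0.049406674 ((566.163818359375, -171.4154052734375), (294.4397277832031, 113.84980773925781), 82.47885131835938) [[490.0, -310.0], [603.0, -325.0], [642.0, -33.0], [529.0, -18.0]]
0.01 28 [322. 178.] z 0.023627322 ((693.9342041015625, -6.0403900146484375), (8.006502151489258, 16.497846603393555), 27.37013053894043) [[687.0, -1.0], [694.0, -15.0], [701.0, -12.0], [694.0, 3.0]]
(array([ 6366, 16370,   160,   170,   110,    92,   179,   203,    84,
        1594,   731,     0,     0,     0]), array([-0.01,  0.  ,  0.01,  0.02,  0.03,  0.04,  0.05,  0.06,  0.07,
        0.08,  0.09,  0.1 ,  0.11,  0.12,  0.13])) 306
```

View pics/side_big.png

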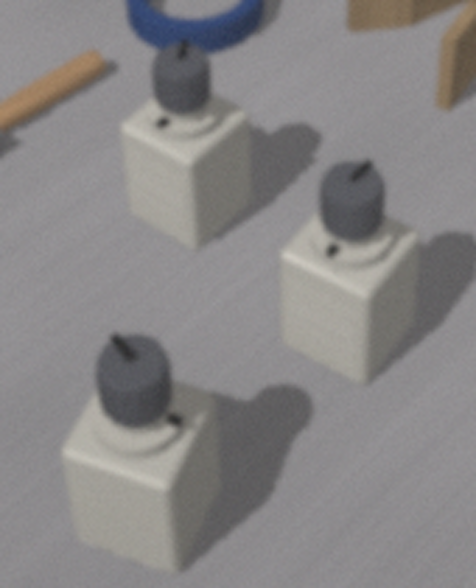

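>>> {"fn": "move_arm", "kwargs": {
  "rows": [13.5,30,0,0,0,0.0537,0,13.5,30,0,0,0,0.0537,0,13.5,30,0,0,0,0.0537,0,13.5,30,0,0,0,0.0537,0,13.5,30,0,0,0,0.0537,0,13.5,30,0,0,0,0.0537,0,13.5,30,0,0,0,0.0537,0,13.5,30,0,0,0,0.0537,0,13.5,30,0,0,0,0.0537,0,13.5,30,0,0,0,0.0537,0,13.5,30,0,0,0,0.0537,0,13.5,30,0,0,0,0.0537,0],
  "grip_force": 20
}}

```text
time: 1.8
position: [0.4224, -0.2073, 0.1884]
tool_rot: [0.859, 0.512, 0.0, 0.0]
ft_force: [0.5, 1.2, -0.2]
grip_width: 0.087
```

>>> {"fn": "move_arm", "kwargs": {
  "rows": [13.5,30,0,0,0,0.0537,0,13.5,30,0,0,0,0.0537,0,13.5,30,0,0,0,0.0537,0,13.5,30,0,0,0,0.0537,0,13.5,30,0,0,0,0.0537,0,13.5,30,0,0,0,0.0537,0,13.5,30,0,0,0,0.0537,0,13.5,30,0,0,0,0.0537,0,13.5,30,0,0,0,0.0537,0,13.5,30,0,0,0,0.0537,0,13.5,30,0,0,0,0.0537,0,13.5,30,0,0,0,0.0537,0]
}}

```text
time: 3.0
position: [0.5844, 0.153, 0.1883]
tool_rot: [0.652, 0.758, 0.0, 0.0]
ft_force: [0.1, -0.7, -0.2]
grip_width: 0.0872
```

```bash
cat >> h.py <<'E'
def look(tag=None):
    o=robot.get_obs();q=o["tool_rot"];a=np.arctan2(q[1],q[0])
    print("t",round(o["time"],2),"pos",np.round(o["position"]*1000,1),"Jdeg",round(np.degrees(2*a)-90,1),"q",np.round(o["q"],2),"F",np.round(o["ft_force"],1),"M",np.round(o["moment"],2),"w",round(o["grip_width"],4))
    for n in ("top","side"):
        c=robot.camera(n);W=world(c)
        for b in caps(W): print(n,"cap",np.round(np.array(b[:3])*1000,1),b[3])
        for b in bodies(W):
            if b[1]>300: print(n,"body",np.round(b[0][0],1),np.round(b[0][1],0),round(b[0][2],1),b[1])
        if tag: cv2.imwrite(f"pics/{tag}_{n}.png",c["color"][:,:,::-1])
E
python3 -c "
from h import *
look('a1')"
```

```text
t 3.0 pos [584.4 153.  188.3] Jdeg 8.5 q [ 0.07  0.5   1.49 -0.    1.16 -0.08] F [ 0.1 -0.7 -0.2] M [-0.07 -0.1   0.01] w 0.0872
top body [ 755.  -106.6] [75. 75.] 21.1 1078
side cap [2017.7  120.8  117.6] 301
side cap [580.1 160.  116.2] 292
side cap [446.3 162.5 116.6] 388
side cap [437.5 312.4 116.9] 543
side body [2.0185e+03 1.4000e+00] [410.  30.] 89.7 812
side body [ 568.  -187.8] [247.  50.] 77.2 875
side body [ 744.3 -105.7] [55. 73.] 5.1 475
side body [ 526.3 -167.7] [294.  34.] 82.9 1028
side body [582.2 158.6] [57. 57.] 8.9 837
side body [448.1 160.4] [56. 57.] 11.6 1038
side body [439.7 310.9] [56. 58.] 25.2 1367
```

>>> {"fn": "move_arm", "kwargs": {
  "rows": [0.3,4.3,-15,0,0,0,0,0,0,-20,0,0,0,0,0,0,-20,0,0,0,0,0,0,-20,0,0,0,0,0,0,-14,0,0,0,0,0,0,-5,0,0,0,0,0,0,0,0,0,0,0.7,0,0,0,0,0,0,0.7,0,0,0,0,0,0,1,0,0,0,0,0,0,1,0,0,0,0,0,0,1],
  "grip_force": 20
}}

```text
time: 4.2
position: [0.5845, 0.156, 0.0948]
tool_rot: [0.653, 0.757, 0.0, 0.0]
ft_force: [-0.1, 0.4, 0.5]
grip_width: 0.0552
```

```bash
python3 -c "
from h import *
look('a2')"
```

```text
t 4.2 pos [584.5 156.   94.8] Jdeg 8.4 q [ 0.08  0.62  1.57 -0.    0.95 -0.07] F [-0.1  0.4  0.5] M [ 0.02 -0.11 -0.01] w 0.0552
top cap [441.7 314.7 118.3] 147
top body [ 755.  -105.9] [76. 75.] 40.5 1070
side cap [2017.7  119.9  117.2] 290
side cap [579.9 160.3 116.3] 293
side cap [446.2 162.4 116.6] 389
side cap [437.5 312.4 116.9] 540
side body [2017.5    2.9] [406.  28.] 89.4 820
side body [ 747.7 -113.5] [51. 74.] 45.7 425
side body [ 582.2 -194.9] [248.  48.] 69.4 884
side body [ 525.  -174.3] [275.  24.] 80.7 1011
side body [582.5 158.9] [57. 57.] 9.2 836
side body [448.  160.6] [56. 58.] 12.0 1034
side body [439.2 310.5] [56. 57.] 24.0 1379
```

View pics/a2_side.png

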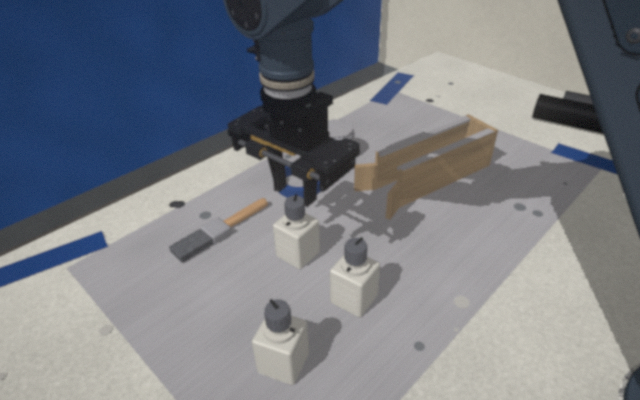

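```bash
python3 -c "
from h import *
c=robot.camera('side')
print(proj(c,[.5845,.156,.0948]),proj(c,[.5845,.157,.118]),robot.get_obs()['grip_width'])
cv2.imwrite('pics/a3.png',cv2.resize(c['color'][120:280,200:400,::-1],None,fx=4,fy=3.7))
W=world(c); 
for p in [(185,278),(195,310),(200,312)]: print(p,W[p])
"
```

```text
[294.64550933 211.80818744] [293.38792876 200.91996064] 0.04262611754667078
(185, 278) [0.60535278 0.16863861 0.14462519]
(195, 310) [0.55065872 0.15126323 0.1458161 ]
(200, 312) [0.55193097 0.14652936 0.13263862]
```

View pics/a3.png

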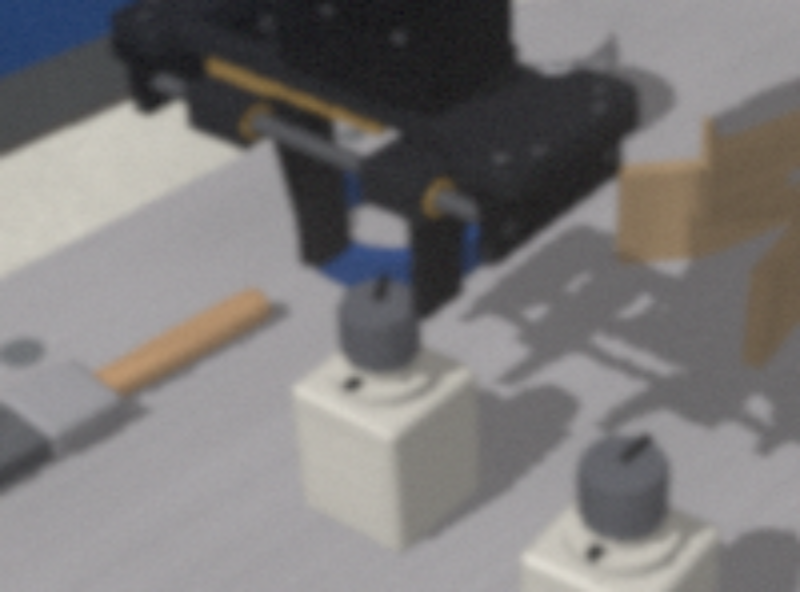

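```bash
python3 -c "
from h import *
c=robot.camera('side');W=world(c)
o=-c['R'].T@c['t'];print('cam',o)
for u in (281,283,306,308,310):
  for v in range(184,208,2): print(u,v,np.round(W[v,u]*1000),c['color'][v,u])
"
```

```text
cam [0.12483196 0.52240639 0.59566404]
281 184 [603. 164. 145.] [45 45 44]
281 186 [603. 165. 142.] [45 41 43]
281 188 [604. 165. 137.] [45 44 44]
281 190 [604. 165. 133.] [47 50 48]
281 192 [603. 166. 130.] [51 57 77]
281 194 [727.  74.   5.] [102 107 127]
281 196 [727.  74.   0.] [151 150 155]
281 198 [721.  79.   1.] [162 158 162]
281 200 [718.  82.  -0.] [159 158 160]
281 202 [711.  88.   2.] [160 157 160]
281 204 [706.  92.   2.] [161 158 160]
281 206 [703.  94.   0.] [160 159 160]
283 184 [604. 160. 142.] [44 42 42]
283 186 [604. 160. 138.] [44 43 46]
283 188 [604. 160. 135.] [44 43 44]
283 190 [605. 160. 130.] [48 52 66]
283 192 [724.  71.  10.] [ 52  67 101]
283 194 [720.  74.   9.] [ 68  82 118]
283 196 [722.  73.   3.] [130 131 146]
283 198 [719.  76.   0.] [159 155 159]
283 200 [714.  80.   1.] [158 157 159]
283 202 [709.  84.   1.] [152 151 153]
283 204 [705.  87.  -0.] [145 142 146]
283 206 [701.  91.  -0.] [148 146 148]
306 184 [547. 161. 174.] [36 34 36]
306 186 [547. 161. 170.] [36 39 39]
306 188 [548. 160. 165.] [41 38 41]
306 190 [549. 160. 162.] [39 38 40]
306 192 
[... 461 characters left out ...]
]
308 194 [553. 153. 148.] [38 37 37]
308 196 [553. 153. 144.] [42 40 42]
308 198 [551. 155. 142.] [45 42 42]
308 200 [553. 154. 136.] [42 44 43]
308 202 [553. 154. 132.] [63 62 62]
308 204 [669.  54.   2.] [125 124 127]
308 206 [667.  57.  -0.] [159 157 159]
310 184 [549. 151. 167.] [34 33 35]
310 186 [551. 150. 162.] [38 38 36]
310 188 [550. 151. 159.] [34 35 37]
310 190 [553. 149. 153.] [39 38 37]
310 192 [553. 149. 149.] [43 40 38]
310 194 [553. 149. 145.] [36 33 33]
310 196 [554. 149. 141.] [34 35 37]
310 198 [553. 149. 138.] [38 39 38]
310 200 [553. 149. 133.] [59 58 58]
310 202 [672.  46.   0.] [111 107 110]
310 204 [669.  50.  -1.] [155 153 156]
310 206 [662.  55.   2.] [160 159 161]
```

>>> {"fn": "move_arm", "kwargs": {
  "rows": [0,0,0,0,0,0,1,0,0,0,0,0,0,1,0,0,0,0,0,0,1,0,0,0,0,0,0,1,0,0,0,0,0,0,1]
}}

```text
time: 4.9
position: [0.5842, 0.1559, 0.0941]
tool_rot: [0.653, 0.757, -0.0, -0.0]
ft_force: [-0.1, -0.4, -0.3]
grip_width: 0.0027
```

```bash
python3 -c "
from h import *
c=robot.camera('side');W=world(c)
cv2.imwrite('pics/a4.png',cv2.resize(c['color'][120:280,200:400,::-1],None,fx=4,fy=3.7))
o=robot.get_obs();print(o['position'],o['grip_width'],o['ft_force'])
m=(np.abs(W[...,0]-.5845)<.06)&(np.abs(W[...,1]-.156)<.03)&(W[...,2]>.12)
print(np.nanmin(W[m][:,2]))
"
```

```text
[0.58416408 0.15592053 0.09410991] 0.001720820639720962 [ 0.69660705  0.17437311 -0.02623998]
0.1270436789021667
```

View pics/a4.png

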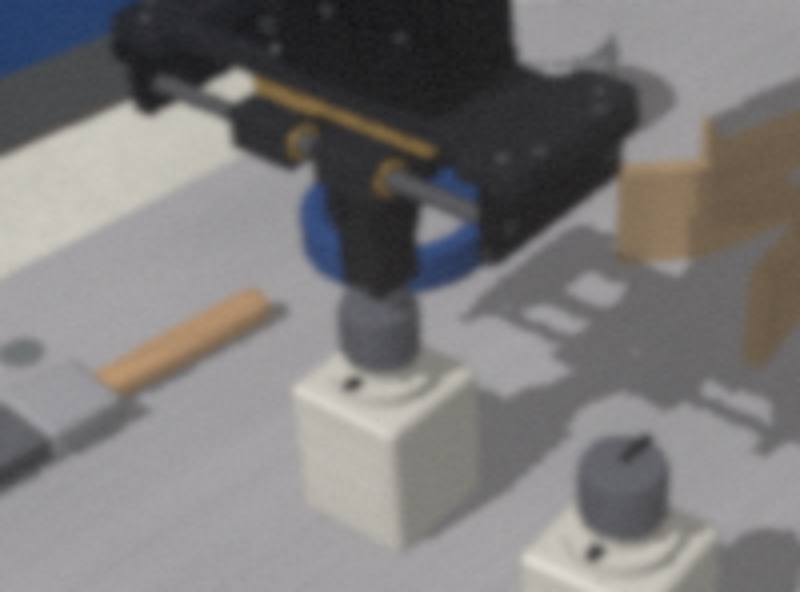

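```bash
python3 -c "
from h import *
c=robot.camera('side');W=world(c)
m=(np.abs(W[...,0]-.5845)<.08)&(np.abs(W[...,1]-.156)<.06)&(W[...,2]>.119)&(W[...,2]<.15)
P=W[m]*1000
for z in range(118,150,3):
  q=P[(P[:,2]>=z)&(P[:,2]<z+3)]
  if len(q): print(z,len(q),np.round(q.min(0)),np.round(q.max(0)))
ys,xs=np.where(m);print(xs.min(),xs.max(),ys.min(),ys.max())
for z in (.094,.104,.114,.124,.134): print(z,proj(c,[.5842,.1559,z]))
"
```

```text
118 13 [568. 156. 119.] [595. 169. 120.]
127 13 [573. 145. 128.] [589. 168. 130.]
130 24 [572. 145. 130.] [591. 167. 133.]
133 30 [572. 145. 133.] [592. 168. 136.]
136 34 [571. 145. 136.] [591. 168. 139.]
139 21 [572. 143. 139.] [590. 168. 142.]
142 33 [572. 143. 142.] [590. 168. 145.]
145 30 [571. 143. 145.] [590. 168. 148.]
148 13 [572. 143. 148.] [590. 167. 150.]
285 303 184 207
0.094 [294.84137691 212.2435683 ]
0.104 [294.51073121 207.48558681]
0.114 [294.17467717 202.64977937]
0.124 [293.83308098 197.73422074]
0.134 [293.48580442 192.73692165]
```

The reported TCP z is 94 mm, but the side camera puts the closed fingertips at about 126 mm. They shut above the cap: the finger bottom is at (294,200) and the cap is below it. I'll trust the picture, reopen, and lower in stages.

>>> {"fn": "move_arm", "kwargs": {
  "rows": [0,0,0,0,0,0,0,0,0,0,0,0,0,0,0,0,0,0,0,0,0,0,0,0,0,0,0,0,0,0,0,0,0,0,0,0,0,0,0,0,0,0,0,0,0,0,0,0,0,0.5,1,-10,0,0,0,0,0,0,-10,0,0,0,0,0,0,0,0,0,0,0]
}}

```text
time: 6.0
position: [0.5829, 0.1568, 0.072]
tool_rot: [0.653, 0.757, -0.002, -0.002]
ft_force: [-0.9, 0.8, -0.5]
grip_width: 0.0732
```

```bash
python3 -c "
from h import *
c=robot.camera('side');W=world(c)
cv2.imwrite('pics/a5.png',cv2.resize(c['color'][120:280,200:400,::-1],None,fx=4,fy=3.7))
o=robot.get_obs();print(o['position'],o['grip_width'],o['ft_force'])
for u in range(260,330,4):
  for v in range(170,225):
    if W[v,u,2]>.09 and not W[v+2,u,2]>.09: print(u,v,np.round(W[v,u]*1000),c['color'][v,u])
"
```

```text
[0.58347668 0.15685356 0.07268135] 0.07707591498420222 [-0.62549598  0.21126213  0.3188378 ]
264 172 [630. 175. 160.] [113 112 114]
264 173 [632. 174. 157.] [119 117 119]
268 186 [626. 173. 134.] [115 114 116]
268 187 [626. 174. 132.] [127 124 126]
272 174 [623. 165. 155.] [38 38 37]
272 198 [622. 171. 111.] [57 55 56]
272 199 [622. 171. 109.] [72 71 73]
276 199 [616. 167. 110.] [81 79 79]
276 200 [617. 167. 106.] [112 109 111]
280 196 [620. 156. 107.] [77 75 76]
280 197 [619. 157. 107.] [110 109 110]
284 177 [563. 188. 192.] [70 72 78]
284 178 [565. 186. 188.] [68 70 81]
284 212 [591. 172. 100.] [138 137 140]
284 213 [594. 171.  96.] [142 137 141]
288 179 [558. 185. 190.] [87 86 88]
288 180 [559. 184. 187.] [100  99 101]
288 218 [582. 172.  93.] [124 123 121]
288 219 [582. 172.  91.] [148 148 142]
292 180 [548. 186. 194.] [89 90 93]
292 181 [551. 184. 189.] [113 111 114]
292 219 [575. 170.  94.] [99 99 99]
292 220 [574. 171.  93.] [124 124 124]
296 182 [542. 184. 192.] [91 91 94]
296 183 [542. 184. 191.] [115 112 115]
296 219 [568. 167.  97.] [90 90 92]
296 220 [570. 166.  93.] [112 110 109]
300 191 [531. 187. 184.] [47 54 69]
300 192 [532. 186. 182.] [46 60 89]
300 218 [566. 161.  96.] [87 85 86]
300 219 [569. 159.  91.] [102 102 100]
304 170 [533. 175. 213.] [44 48 59]
304 171 [534. 175. 211.] [46 55 78]
304 193 [523. 186. 185.] [48 51 67]
304 194 [523. 186. 183.] [51 59 84]
304 213 [571. 148.  95.] [88 89 91]
304 214 [570. 149.  95.] [89 88 88]
308 195 [517. 184. 183.] [46 50 62]
308 196 [517. 185. 182.] [54 58 76]
312 220 [537. 161. 110.] [98 96 93]
312 221 [538. 161. 108.] [139 136 132]
316 218 [538. 152. 108.] [81 81 79]
316 219 [537. 153. 107.] [118 117 112]
320 214 [538. 143. 111.] [56 54 53]
320 215 [538. 144. 110.] [75 72 73]
324 203 [492. 178. 180.] [51 51 53]
324 204 [491. 179. 179.] [70 70 71]
328 200 [494. 169. 179.] [48 47 46]
328 201 [494. 169. 177.] [64 62 65]
```

View pics/a5.png

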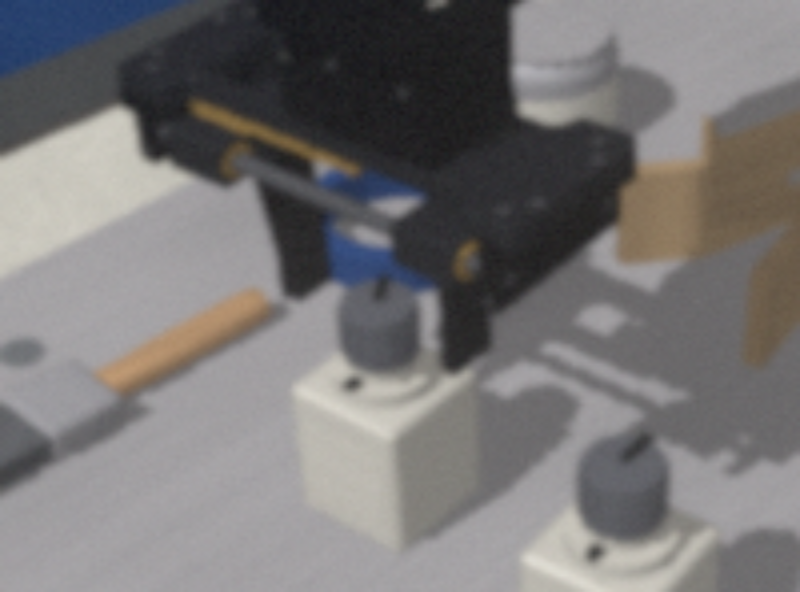

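>>> {"fn": "move_arm", "kwargs": {
  "rows": [0.5,0,-7,0,0,0,0,0,0,-6,0,0,0,0,0,0,0,0,0,0,0,0,0,0,0,0,0,1,0,0,0,0,0,0,1,0,0,0,0,0,0,1,0,0,0,0,0,0,1,0,0,0,0,0,0,1,0,0,0,0,0,0,1,0,0,0,0,0,0,1],
  "grip_force": 20
}}

```text
time: 7.05
position: [0.5852, 0.1569, 0.0612]
tool_rot: [0.653, 0.757, 0.0, 0.0]
ft_force: [0.7, 0.3, -0.1]
grip_width: 0.0387
```

```bash
python3 -c "
from h import *
look('a6')"
```

```text
t 7.05 pos [585.2 156.9  61.2] Jdeg 8.4 q [ 0.08  0.67  1.59 -0.    0.89 -0.07] F [ 0.7  0.3 -0.1] M [-0.01 -0.12  0.02] w 0.0387
top cap [442.2 310.1 117.7] 231
top body [ 754.5 -105.5] [74. 76.] 87.8 1069
side cap [2017.8  119.8  117.4] 301
side cap [580.8 161.6 117.8] 463
side cap [446.3 162.4 116.6] 391
side cap [437.6 312.4 116.9] 542
side body [2019.1    3.3] [406.  30.] 89.5 817
side body [ 745.6 -110. ] [54. 71.] 45.6 446
side body [ 583.2 -193.9] [246.  50.] 68.8 874
side body [ 524.7 -175.2] [272.  20.] 80.0 995
side body [582.6 158.4] [56. 58.] 8.4 801
side body [447.9 160.7] [56. 56.] 11.3 1034
side body [439.5 310.9] [56. 57.] 25.0 1382
```

View pics/a6_side.png

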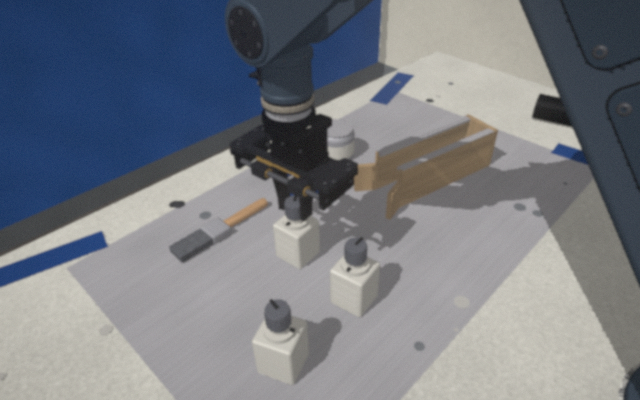

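>>> {"fn": "move_arm", "kwargs": {
  "rows": [0,0,0,0,0,0,1,0,0,0,0,0,0,1,0,0,3,0,0,0,1,0,0,2,0,0,0,1,1.2,-18.6,0,0,0,-0.042,1,1.2,-18.6,0,0,0,-0.042,1,1.2,-18.6,0,0,0,-0.042,1,1.2,-18.6,0,0,0,-0.042,1,1.2,-18.6,0,0,0,-0.042,1,1.2,-18.6,0,0,0,-0.042,1,1.2,-18.6,0,0,0,-0.042,1,1.2,-18.6,0,0,0,-0.042,1],
  "grip_force": 25
}}

```text
time: 8.35
position: [0.5945, 0.0074, 0.0659]
tool_rot: [0.771, 0.636, -0.0, -0.0]
ft_force: [-0.5, 0.2, -3.4]
grip_width: 0.0313
```

```bash
python3 -c "
from h import *
look('a7')"
```

```text
t 8.35 pos [594.5   7.4  65.9] Jdeg -10.9 q [-0.18  0.65  1.61  0.    0.88  0.02] F [-0.5  0.2 -3.4] M [-0.04 -0.07  0.03] w 0.0313
top cap [450.7 159.2 117.8] 231
top cap [442.3 309.3 117.5] 242
top body [ 755.8 -106. ] [76. 74.] 67.6 1064
top body [450.5 159.5] [56. 56.] 11.5 560
top body [441.9 310.3] [56. 57.] 24.7 544
side cap [2017.7  121.   117.7] 293
side cap [590.7  11.1 119.5] 338
side cap [446.3 162.4 116.7] 385
side cap [437.6 312.4 117. ] 540
side body [2018.3    5.4] [ 29. 407.] 0.1 829
side body [ 585.7 -194.4] [247.  47.] 68.3 693
side body [ 523.7 -174.4] [274.  18.] 79.7 1000
side body [593.    5.1] [57. 57.] 78.3 614
side body [447.8 160.6] [57. 56.] 13.1 1044
side body [439.3 311.3] [56. 56.] 25.0 1378
```

View pics/a7_side.png

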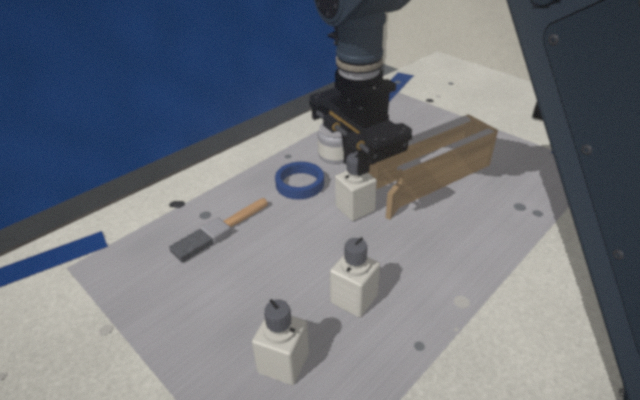

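>>> {"fn": "move_arm", "kwargs": {
  "rows": [0,0,-2.5,0,0,0,1,0,0,-2,0,0,0,1,-2.2,-11.6,0,0,0,0,1,-2.2,-11.6,0,0,0,0,1,-2.2,-11.6,0,0,0,0,1,-2.2,-11.6,0,0,0,0,1,-2.2,-11.6,0,0,0,0,1,-2.2,-11.6,0,0,0,0,1,-2.2,-11.6,0,0,0,0,1,-2.2,-11.6,0,0,0,0,1,-2.2,-11.6,0,0,0,0,1,-2.2,-11.6,0,0,0,0,1]
}}

```text
time: 9.65
position: [0.5736, -0.0997, 0.0607]
tool_rot: [0.773, 0.634, 0.006, -0.006]
ft_force: [10.8, 31.0, -2.1]
grip_width: 0.0312
```

```bash
python3 -c "
from h import *
look('a8')"
```

```text
t 9.65 pos [573.6 -99.7  60.7] Jdeg -11.3 q [-0.37  0.64  1.65  0.02  0.85 -0.19] F [10.8 31.  -2.1] M [ 5.29 -1.89  0.  ] w 0.0312
top cap [450.8 159.1 117.7] 231
top cap [442.4 309.3 117.5] 243
top body [ 755.8 -105.8] [75. 73.] 42.5 1060
top body [450.5 159.6] [56. 56.] 11.4 556
top body [442.1 310.3] [55. 57.] 25.4 538
side cap [2017.5  120.   117.6] 300
side cap [569.5 -92.7 118.4] 386
side cap [446.2 162.3 116.6] 387
side cap [437.6 312.5 116.9] 539
side body [2020.2    6. ] [ 31. 405.] 0.5 819
side body [ 753.8 -104.6] [74. 74.] 50.8 599
side body [ 531.6 -156.7] [303.  81.] 61.2 1453
side body [447.7 160.4] [56. 57.] 11.4 1034
side body [439.3 310.8] [55. 56.] 25.6 1373
```

View pics/a8_side.png

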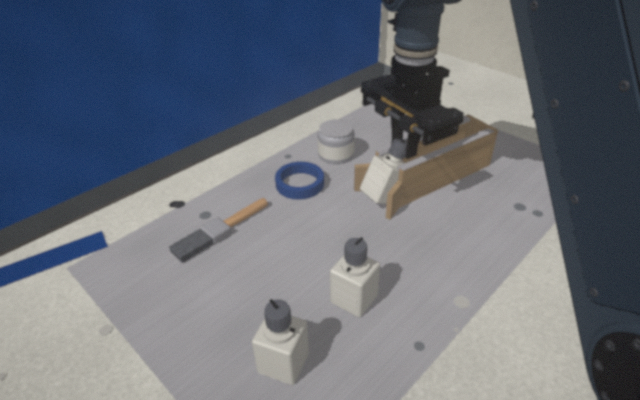

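The bottle has caught at the mouth and tilted, near (382,178). I'll back out and inspect the alignment.

>>> {"fn": "move_arm", "kwargs": {
  "rows": [2.2,11.6,0,0,0,0,1,2.2,11.6,0,0,0,0,1,2.2,11.6,0,0,0,0,1,2.2,11.6,0,0,0,0,1,2.2,11.6,0,0,0,0,1,2.2,11.6,0,0,0,0,1,2.2,11.6,0,0,0,0,1,1.1,5.8,0,0,0,0,1,0,0,0,0,0,0,1]
}}

```text
time: 10.65
position: [0.5892, -0.0196, 0.0615]
tool_rot: [0.77, 0.638, -0.0, -0.0]
ft_force: [-0.7, -0.4, -0.7]
grip_width: 0.0298
```

```bash
python3 -c "
from h import *
look('a9')
c=robot.camera('side')
cv2.imwrite('pics/a9z.png',cv2.resize(c['color'][100:240,310:510,::-1],None,fx=4,fy=4))"
```

```text
t 10.65 pos [589.2 -19.6  61.5] Jdeg -10.8 q [-0.22  0.65  1.63  0.    0.86 -0.04] F [-0.7 -0.4 -0.7] M [-0.12 -0.   -0.01] w 0.0298
top cap [450.8 159.3 117.9] 230
top cap [442.5 309.3 117.4] 243
top body [ 755.1 -105.8] [75. 74.] 58.1 1064
top body [450.4 159.7] [56. 56.] 11.6 556
top body [442.1 310.3] [55. 57.] 25.4 537
side cap [2017.8  118.6  117.7] 292
side cap [584.5  -9.1 118.8] 402
side cap [446.2 162.5 116.7] 389
side cap [437.5 312.4 116.9] 542
side body [2.0181e+03 1.0000e+00] [410.  27.] 89.2 820
side body [ 570.5 -249.4] [141.  47.] 61.6 510
side body [754.  -98.1] [76. 61.] 1.0 460
side body [ 524.  -179.5] [262.  22.] 80.3 993
side body [590.4  -0.9] [58. 58.] 80.4 660
side body [447.9 160.4] [55. 57.] 11.6 1034
side body [439.2 311.2] [56. 56.] 25.6 1372
```

View pics/a9z.png

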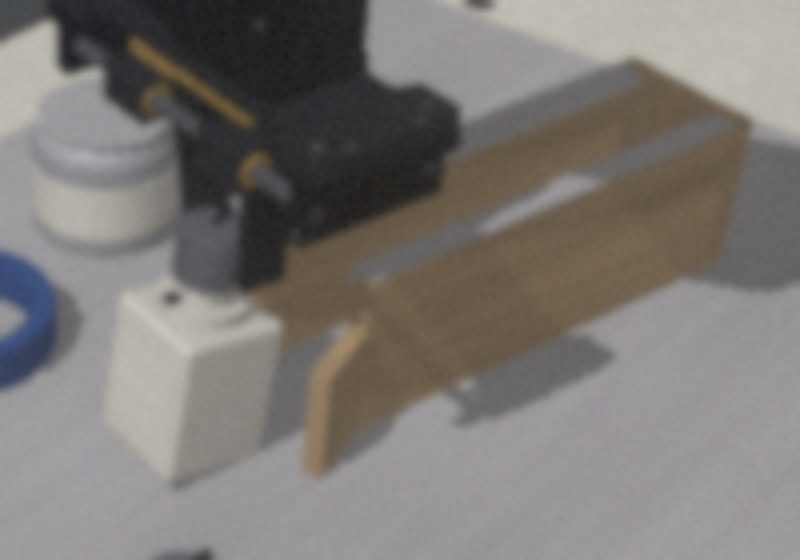

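View pics/a9_top.png

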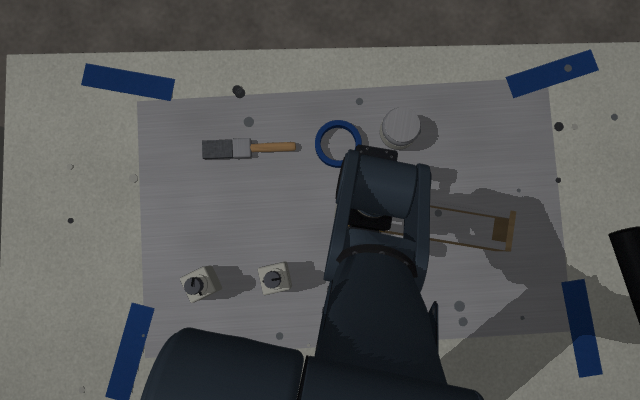

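>>> {"fn": "move_arm", "kwargs": {
  "rows": [0,0,0,0,0,0,0.4,0,0,0,0,0,0,0,0,0,0,0,0,0,0,0,0,0,0,0,0,0,0,0,0,0,0,0,0,0,0,20,0,0,0,0,0,0,25,0,0,0,0,-20,-45,25,0,0,0.14,0,-20,-45,0,0,0,0.14,0,-20,-45,0,0,0,0.14,0,0,-45,0,0,0,0.14,0,0,-20,0,0,0,0.14,0]
}}

```text
time: 12.0
position: [0.5329, -0.2173, 0.1298]
tool_rot: [0.509, 0.861, -0.001, 0.001]
ft_force: [-0.3, 0.5, 0.8]
grip_width: 0.0869
```

```bash
python3 -c "
from h import *
look('b1')"
```

```text
t 12.0 pos [ 532.9 -217.3  129.8] Jdeg 28.8 q [-0.58  0.53  1.62 -0.    0.99 -1.08] F [-0.3  0.5  0.8] M [ 0.07 -0.12  0.03] w 0.0869
top cap [593.6   5.9 118.2] 221
top cap [450.8 159.3 117.6] 231
top cap [442.4 309.4 117.4] 243
top body [ 755.1 -106.2] [76. 73.] 46.7 1059
top body [594.    5.5] [56. 56.] 79.0 536
top body [450.5 159.6] [56. 57.] 11.7 559
top body [441.9 310.4] [55. 57.] 25.9 544
side cap [2017.5  118.8  117.3] 297
side cap [589.6   9.  115.9] 230
side cap [446.1 162.5 116.6] 391
side cap [437.6 312.5 117. ] 538
side body [2017.6    3.9] [406.  24.] 89.9 822
side body [ 752.7 -104.5] [74. 74.] 17.7 608
side body [ 582.7 -193.9] [246.  51.] 69.0 888
side body [ 520.1 -182.4] [259.  17.] 77.6 986
side body [591.4   7.1] [56. 57.] 80.2 659
side body [448.  160.4] [56. 57.] 11.0 1038
side body [439.6 310.9] [56. 57.] 24.8 1380
```

View pics/b1_top.png

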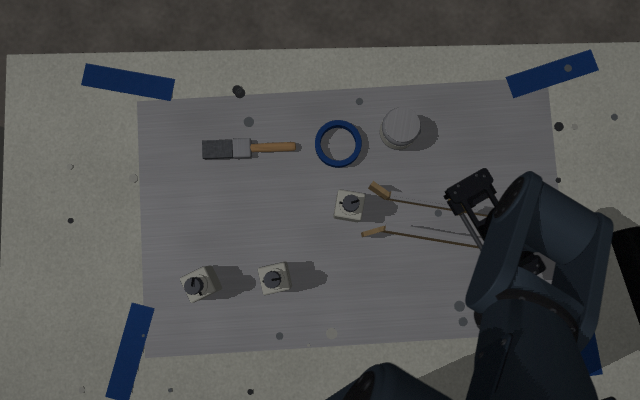

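```bash
python3 -c "
from h import *
W=np.load('W0.npy')
M=np.array([579.7,-70.6])
th=np.radians(79.2)
u=np.array([np.cos(th),np.sin(th)]);x=np.array([u[1],-u[0]])
P=W.reshape(-1,3)*1000
R=np.c_[(P[:,:2]-M)@x,(P[:,:2]-M)@u,P[:,2]]
k=(R[:,2]>84)&(R[:,2]<95)&(np.abs(R[:,0])<60)&(R[:,1]<10)&(R[:,1]>-260)
R=R[k];print(R[:,1].min(),R[:,1].max())
for a in range(-250,10,20):
  q=R[(R[:,1]>a)&(R[:,1]<a+20)]
  n=q[q[:,0]<0][:,0];p=q[q[:,0]>0][:,0]
  if len(n)and len(p):print(a+10,len(n),np.round([n.min(),n.max(),p.min(),p.max()],1),'mid out',round((n.min()+p.max())/2,1),'mid in',round((n.max()+p.min())/2,1))
"

```

```text
-249.49423744070256 1.7198613498384787
-240 159 [-39.5  -0.    0.1  40.4] mid out 0.5 mid in 0.0
-220 83 [-39.6 -23.8  24.1  40.3] mid out 0.4 mid in 0.2
-200 82 [-39.6 -24.   24.   40.4] mid out 0.4 mid in -0.0
-180 85 [-39.8 -23.7  24.3  40. ] mid out 0.1 mid in 0.3
-160 85 [-39.8 -23.8  24.2  40.8] mid out 0.5 mid in 0.2
-140 83 [-39.7 -23.7  23.9  40.3] mid out 0.3 mid in 0.1
-120 83 [-40.  -23.8  24.   40.5] mid out 0.3 mid in 0.1
-100 85 [-39.8 -23.8  23.9  40.3] mid out 0.3 mid in 0.1
-80 82 [-39.9 -24.1  24.1  40.2] mid out 0.2 mid in 0.0
-60 83 [-39.8 -24.2  24.1  40.5] mid out 0.4 mid in -0.0
-40 82 [-39.9 -24.   23.9  40.3] mid out 0.2 mid in -0.0
-20 85 [-40.1 -24.   23.8  40.4] mid out 0.2 mid in -0.1
0 49 [-39.8 -23.9  24.2  40.1] mid out 0.2 mid in 0.2
```

```bash
python3 -c "
from h import *
W=np.load('W0.npy')
M=np.array([579.7,-70.6])
th=np.radians(79.2)
u=np.array([np.cos(th),np.sin(th)]);x=np.array([u[1],-u[0]])
P=W.reshape(-1,3)*1000
R=np.c_[(P[:,:2]-M)@x,(P[:,:2]-M)@u,P[:,2]]
k=(R[:,2]>20)&(R[:,2]<95)&(np.abs(R[:,0])<70)&(R[:,1]<50)&(R[:,1]>-30)
R=R[k]
for a in range(-20,48,4):
  q=R[(R[:,1]>a)&(R[:,1]<a+4)]
  for s in (-1,1):
    p=q[q[:,0]*s>0]
    if len(p): 
      t=p[p[:,2]>55]
      print(a+2,s,len(p),'x',np.round([p[:,0].min(),p[:,0].max()],1),'z',np.round([p[:,2].min(),p[:,2].max()]), 'top x',np.round([t[:,0].min(),t[:,0].max()],1) if len(t) else '')
k=(P[:,2]>3)
"

```

```text
-18 -1 19 x [-39.9 -24.5] z [53. 92.] top x [-39.9 -24.5]
-18 1 18 x [24.6 39.7] z [21. 93.] top x [24.6 39.7]
-14 -1 20 x [-39.9 -25.5] z [34. 92.] top x [-39.5 -25.5]
-14 1 16 x [24.4 39.1] z [34. 92.] top x [24.4 39.1]
-10 -1 22 x [-40.1 -24.2] z [23. 92.] top x [-40.1 -24.2]
-10 1 21 x [24.  40.1] z [22. 91.] top x [24.  40.1]
-6 -1 20 x [-39.9 -24.6] z [50. 91.] top x [-39.9 -24.6]
-6 1 18 x [24.2 39.6] z [21. 92.] top x [24.2 39.6]
-2 -1 18 x [-39.9 -25.1] z [36. 92.] top x [-39.8 -25.1]
-2 1 20 x [24.4 38.9] z [20. 92.] top x [24.4 38.9]
2 -1 25 x [-39.9 -23.9] z [35. 89.] top x [-39.8 -23.9]
2 1 30 x [24.5 40.1] z [26. 91.] top x [24.5 40.1]
6 -1 10 x [-42.  -31.4] z [58. 62.] top x [-42.  -31.4]
6 1 19 x [30.2 42.6] z [22. 65.] top x [32.4 42.6]
10 -1 11 x [-42.6 -33.9] z [56. 63.] top x [-42.6 -33.9]
10 1 19 x [32.5 44.3] z [23. 63.] top x [32.5 44.3]
14 -1 10 x [-45.2 -34.7] z [59. 64.] top x [-45.2 -34.7]
14 1 14 x [34.7 45.3] z [26. 63.] top x [35.5 45.3]
18 -1 12 x [-48.  -37.4] z [57. 64.] top x [-48.  -37.4]
18 1 19 x [36.  49.5] z [24. 62.] top x [37.1 49.5]
22 -1 12 x [-49.5 -40.3] z [29. 63.] top x [-48.8 -40.3]
22 1 16 x [38.4 50.3] z [32. 62.] top x [39.9 50.3]
26 -1 9 x [-51.2 -40.9] z [56. 62.] top x [-51.2 -40.9]
26 1 16 x [40.7 52.4] z [27. 62.] top x [41.7 52.4]
30 -1 11 x [-54.4 -43.6] z [53. 62.] top x [-54.4 -43.6]
30 1 17 x [42.  53.1] z [28. 64.] top x [42.8 53.1]
34 -1 11 x [-55.  -44.3] z [58. 63.] top x [-55.  -44.3]
34 1 17 x [44.1 55.4] z [21. 62.] top x [45.  55.4]
38 -1 15 x [-57.4 -47.1] z [21. 62.] top x [-57.4 -47.1]
38 1 14 x [46.5 56.6] z [28. 63.] top x [46.5 56.6]
42 -1 5 x [-51.6 -48.6] z [23. 63.] top x [-51.6 -49.8]
42 1 5 x [48.  51.4] z [20. 62.] top x [49.5 51.4]
```

```bash
python3 -c "
import cv2
i=cv2.imread('pics/top0.png');cv2.imwrite('pics/m.png',cv2.resize(i[170:250,350:430],None,fx=7,fy=7,interpolation=cv2.INTER_CUBIC))
i=cv2.imread('pics/side0.png');cv2.imwrite('pics/m2.png',cv2.resize(i[110:230,340:510],None,fx=4.5,fy=4.5,interpolation=cv2.INTER_CUBIC))"
```

```text
(no output)
```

View pics/m.png

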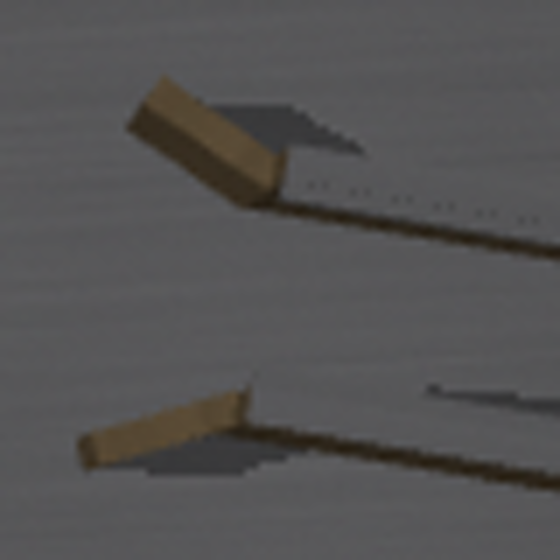

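View pics/m2.png

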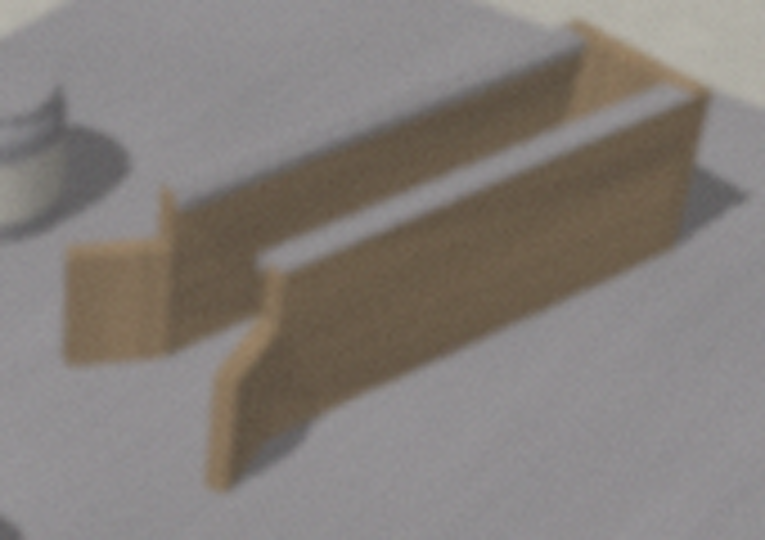

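>>> {"fn": "move_arm", "kwargs": {
  "rows": [6.8,24.8,0,0,0,0.098,0,6.8,24.8,0,0,0,0.098,0,6.8,24.8,0,0,0,0.098,0,6.8,24.8,0,0,0,0.098,0,6.8,24.8,0,0,0,0.098,0,6.8,24.8,0,0,0,0.098,0,6.8,24.8,0,0,0,0.098,0,6.8,24.8,0,0,0,0.098,0,6.6,24.5,0,0,0,0.096,0,0,0,-15,0,0,0,0,0,0,-20,0,0,0,0,0,0,0,0,0,0,0]
}}

```text
time: 13.3
position: [0.591, 0.0119, 0.0919]
tool_rot: [0.096, 0.995, 0.0, -0.003]
ft_force: [-0.8, -0.5, -0.4]
grip_width: 0.0873
```

```bash
python3 -c "
from h import *
look('b2')"
```

```text
t 13.3 pos [591.   11.9  91.9] Jdeg 79.0 q [-0.17  0.61  1.6   0.    0.94 -1.55] F [-0.8 -0.5 -0.4] M [ 0.11 -0.12 -0.01] w 0.0873
top cap [450.8 159.2 117.9] 231
top cap [442.4 309.5 117.4] 240
top body [ 755.8 -106.1] [75. 74.] 58.2 1058
top body [450.4 159.6] [56. 57.] 11.7 564
top body [441.8 310.3] [56. 57.] 25.1 536
side cap [2018.3  120.   117.3] 295
side cap [589.7   9.1 116.1] 228
side cap [446.1 162.6 116.6] 393
side cap [437.5 312.5 116.9] 544
side body [2018.     2.2] [408.  33.] 89.3 829
side body [ 567.5 -188.8] [244.  52.] 77.0 886
side body [ 524.8 -173.5] [278.  25.] 81.0 1007
side body [591.9   6.9] [56. 58.] 79.7 660
side body [448.2 160. ] [56. 59.] 11.9 1037
side body [439.3 310.9] [56. 56.] 25.0 1377
```

>>> {"fn": "move_arm", "kwargs": {
  "rows": [2.9,-6.2,0,0,0,0,0,0,0,-15,0,0,0,0,0,0,-15.5,0,0,0,0,0,0,0,0,0,0,0.3,0,0,0,0,0,0,1,0,0,0,0,0,0,1,0,0,0,0,0,0,1,0,0,0,0,0,0,1,0,0,0,0,0,0,1,0,0,0,0,0,0,1,0,0,0,0,0,0,1,0,0,0,0,0,0,1],
  "grip_force": 25
}}

```text
time: 14.6
position: [0.5969, 0.004, 0.0639]
tool_rot: [0.096, 0.995, 0.0, 0.0]
ft_force: [0.8, 1.3, 1.2]
grip_width: 0.0316
```

```bash
python3 -c "
from h import *
look('b3')"
```

```text
t 14.6 pos [596.9   4.   63.9] Jdeg 79.0 q [-0.18  0.65  1.61  0.    0.88 -1.56] F [0.8 1.3 1.2] M [ 0.33 -0.2  -0.05] w 0.0316
top cap [450.8 159.2 117.8] 234
top cap [442.3 309.4 117.5] 241
top body [ 755.4 -105.5] [74. 74.] 43.6 1057
top body [450.5 159.7] [56. 56.] 11.7 553
top body [441.6 310.5] [56. 57.] 25.1 543
side cap [2017.6  121.4  117.6] 285
side cap [589.8   7.  118.2] 392
side cap [446.2 162.4 116.7] 389
side cap [437.6 312.4 117. ] 536
side body [2018.4    7.7] [397.  28.] 89.6 815
side body [ 585.6 -188.8] [259.  51.] 69.1 901
side body [ 524.4 -166.7] [294.  27.] 82.2 1026
side body [591.2   6.1] [57. 58.] 78.0 662
side body [448.1 160.1] [56. 58.] 12.5 1030
side body [439.4 310.7] [56. 57.] 25.1 1372
```

>>> {"fn": "move_arm", "kwargs": {
  "rows": [0,0,0.7,0,0,0,1,-1.9,-10,0,0,0,0,1,-1.9,-10,0,0,0,0,1,-1.9,-10,0,0,0,0,1,-1.5,-8,0,0,0,0,1,-1.5,-8,0,0,0,0,1,-1.5,-8,0,0,0,0,1,-1.5,-8,0,0,0,0,1]
}}

```text
time: 15.5
position: [0.585, -0.0588, 0.0646]
tool_rot: [0.096, 0.995, 0.0, 0.0]
ft_force: [-0.0, -0.8, -3.1]
grip_width: 0.0316
```

```bash
python3 -c "
from h import *
look('b4')
c=robot.camera('side')
cv2.imwrite('pics/b4z.png',cv2.resize(c['color'][100:240,310:510,::-1],None,fx=4,fy=4))"
```

```text
t 15.5 pos [585.  -58.8  64.6] Jdeg 79.0 q [-0.29  0.64  1.63  0.    0.87 -1.67] F [-0.  -0.8 -3.1] M [-0.51 -0.05 -0.01] w 0.0316
top cap [450.8 159.2 118. ] 233
top cap [442.5 309.4 117.5] 242
top body [ 755.4 -106.2] [76. 73.] 64.8 1065
top body [450.4 159.7] [56. 56.] 11.8 562
top body [441.8 310.3] [56. 57.] 25.4 545
side cap [2017.5  120.7  117.5] 297
side cap [577.8 -56.8 118.4] 372
side cap [446.1 162.5 116.5] 392
side cap [437.6 312.4 116.9] 541
side body [2018.1    3.2] [405.  28.] 89.1 817
side body [760.  -92.2] [46. 76.] 68.5 349
side body [ 577.6 -216.4] [205.  49.] 67.3 692
side body [ 529.  -160.4] [295.  80.] 61.5 1563
side body [447.9 160.4] [56. 57.] 10.5 1041
side body [439.4 311. ] [56. 57.] 25.1 1382
```

View pics/b4z.png

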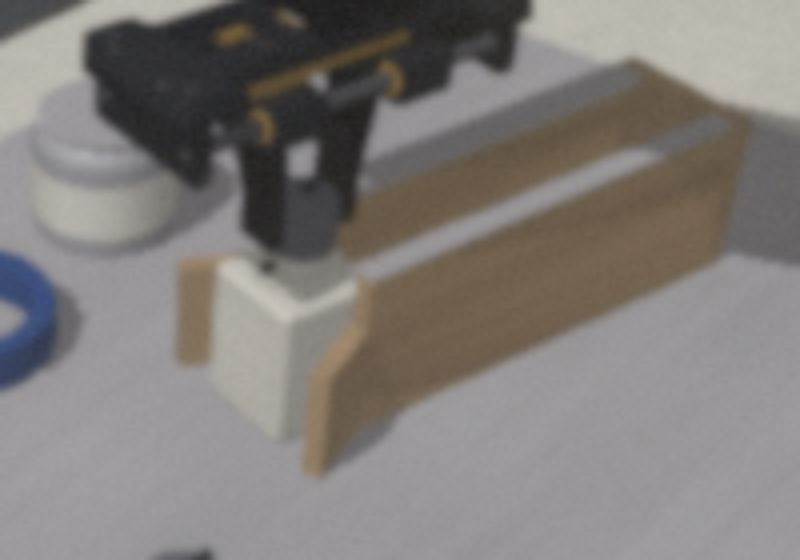

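>>> {"fn": "move_arm", "kwargs": {
  "rows": [-1.9,-10,0,0,0,0,1,-1.9,-10,0,0,0,0,1,-1.9,-10,0,0,0,0,1,-1.9,-10,0,0,0,0,1,-1.9,-10,0,0,0,0,1,-1.9,-10,0,0,0,0,1,0,0,0,0,0,0,1]
}}

```text
time: 16.35
position: [0.5737, -0.1203, 0.0645]
tool_rot: [0.096, 0.995, -0.001, 0.0]
ft_force: [0.2, 0.0, -2.2]
grip_width: 0.0314
```

```bash
python3 -c "
from h import *
look('b5')
c=robot.camera('side')
cv2.imwrite('pics/b5z.png',cv2.resize(c['color'][100:240,310:510,::-1],None,fx=4,fy=4))"
```

```text
t 16.35 pos [ 573.7 -120.3   64.5] Jdeg 79.0 q [-0.4   0.64  1.64 -0.    0.86 -1.77] F [ 0.2  0.  -2.2] M [ 0.05 -0.19 -0.02] w 0.0314
top cap [450.8 159.2 117.9] 231
top cap [442.3 309.3 117.3] 243
top body [ 755.3 -106. ] [76. 74.] 66.8 1065
top body [450.6 159.6] [56. 56.] 12.0 561
top body [441.8 310.3] [56. 56.] 24.8 543
side cap [2018.1  121.5  117.4] 283
side cap [ 566.4 -115.7  118.4] 345
side cap [446.2 162.5 116.7] 390
side cap [437.5 312.5 116.9] 538
side body [2016.8    2.2] [410.  29.] 89.9 811
side body [ 753.5 -104.6] [74. 73.] 58.1 604
side body [ 571.7 -250.9] [141.  49.] 59.3 493
side body [ 558.  -170.4] [292.  94.] 82.3 1430
side body [448.1 160.4] [56. 56.] 12.6 1039
side body [439.4 311.4] [57. 56.] 25.2 1376
```

View pics/b5z.png

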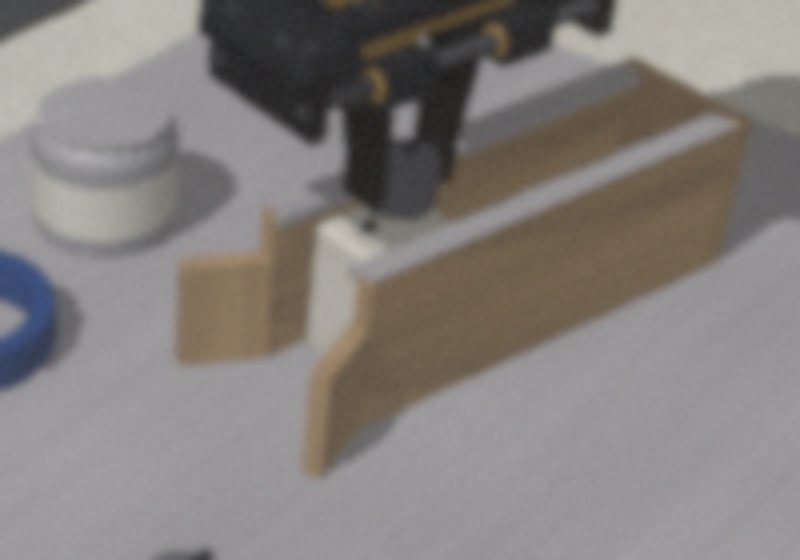

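>>> {"fn": "move_arm", "kwargs": {
  "rows": [-2.4,-12.7,0,0,0,0,1,-2.4,-12.7,0,0,0,0,1,-2.4,-12.7,0,0,0,0,1,-2.4,-12.7,0,0,0,0,1,-2.4,-12.7,0,0,0,0,1,-2.4,-12.7,0,0,0,0,1,-2.4,-12.7,0,0,0,0,1,-2.4,-12.7,0,0,0,0,1,-2.4,-12.7,0,0,0,0,1,-2.4,-12.7,0,0,0,0,1,-2.4,-12.7,0,0,0,0,1,-2.4,-12.7,0,0,0,0,1]
}}

```text
time: 17.7
position: [0.5447, -0.2721, 0.0644]
tool_rot: [0.095, 0.995, -0.0, -0.0]
ft_force: [0.7, 0.3, -4.5]
grip_width: 0.0313
```

```bash
python3 -c "
from h import *
look('b6')"
```

```text
t 17.7 pos [ 544.7 -272.1   64.4] Jdeg 79.1 q [-0.65  0.66  1.58 -0.    0.9  -2.03] F [ 0.7  0.3 -4.5] M [ 0.08 -0.16  0.01] w 0.0313
top cap [450.8 159.3 117.8] 232
top cap [442.3 309.5 117.3] 239
top body [ 754.6 -105.8] [76. 75.] 43.3 1069
top body [450.4 159.6] [56. 56.] 11.6 557
top body [441.8 310.2] [56. 56.] 25.1 535
side cap [2017.5  120.9  117.7] 287
side cap [ 538.1 -269.6  118.6] 304
side cap [446.1 162.5 116.6] 392
side cap [437.6 312.5 117. ] 539
side body [2020.3    5.7] [ 30. 403.] 0.9 818
side body [ 753.7 -104. ] [73. 72.] 43.7 608
side body [ 568.6 -183. ] [255.  51.] 76.5 924
side body [ 521.9 -180.5] [262.  16.] 78.5 984
side body [448.1 160.2] [56. 57.] 12.0 1030
side body [439.7 310.7] [56. 57.] 24.6 1373
```

View pics/b6_side.png

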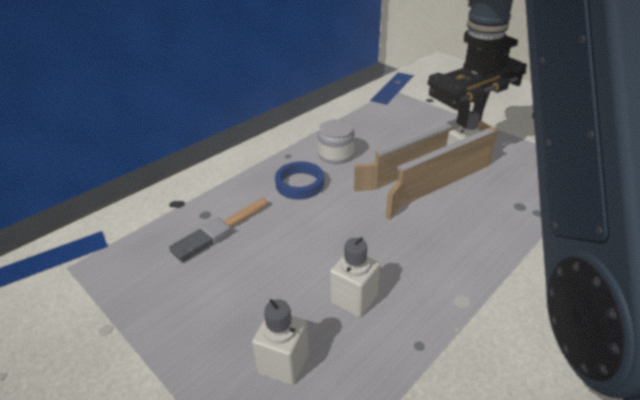

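>>> {"fn": "move_arm", "kwargs": {
  "rows": [0,0,-1.4,0,0,0,1,0,0,0,0,0,0,0.3,0,0,0,0,0,0,0,0,0,0,0,0,0,0,0,0,20,0,0,0,0,0,0,30,0,0,0,0,-6.7,30.8,5,0,0,0.028,0,-6.7,30.8,0,0,0,0.028,0,-6.7,30.8,0,0,0,0.028,0,-6.7,30.8,0,0,0,0.028,0,-6.7,30.8,0,0,0,0.028,0,-6.7,30.8,0,0,0,0.028,0]
}}

```text
time: 19.0
position: [0.5044, -0.0845, 0.1182]
tool_rot: [0.011, 1.0, 0.0, 0.0]
ft_force: [0.4, -0.1, 0.0]
grip_width: 0.0865
```

```bash
python3 -c "
from h import *
look('b7')"
```

```text
t 19.0 pos [504.4 -84.5 118.2] Jdeg 88.7 q [-0.38  0.48  1.79  0.    0.88 -1.93] F [ 0.4 -0.1  0. ] M [ 0.11 -0.18  0.  ] w 0.0865
top cap [ 543.4 -270.2  118.2] 212
top cap [450.7 159.3 117.8] 230
top cap [442.4 309.3 117.2] 245
top body [ 755.7 -105.7] [76. 75.] 72.0 1067
top body [ 543.1 -274. ] [63. 49.] 79.5 341
top body [450.5 159.5] [56. 56.] 11.7 553
top body [441.6 310.3] [56. 57.] 25.5 550
side cap [2017.6  119.5  117.5] 288
side cap [ 538.  -266.4  115.9] 168
side cap [446.2 162.4 116.6] 390
side cap [437.6 312.4 117. ] 539
side body [2016.5    6.2] [403.  28.] 89.3 810
side body [ 752.7 -104.9] [73. 74.] 17.2 605
side body [ 554.2 -241.8] [135.  48.] 76.8 410
side body [ 524.6 -176.7] [272.  24.] 81.0 997
side body [448.1 160.1] [56. 57.] 11.1 1026
side body [439.6 310.5] [56. 57.] 24.7 1378
```

View pics/b7_side.png

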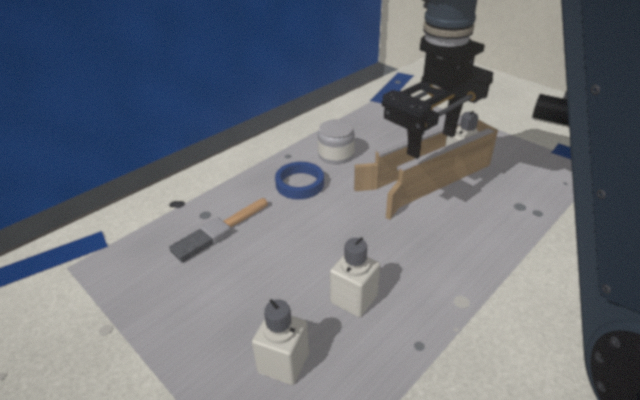

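>>> {"fn": "move_arm", "kwargs": {
  "rows": [-6.7,30.7,0,0,0,0.028,0,-6.7,30.7,0,0,0,0.028,0,-6.7,30.7,0,0,0,0.028,0,-6.7,30.7,0,0,0,0.028,0,-6.7,30.7,0,0,0,0.028,0,-6.7,30.7,0,0,0,0.028,0,-6.7,30.7,0,0,0,0.028,0,-6.7,30.7,0,0,0,0.028,0,0,0,-15,0,0,0,0,0,0,-10,0,0,0,0,0,0,0,0,0,0,0,0,0,0,0,0,0,0]
}}

```text
time: 20.3
position: [0.4515, 0.1589, 0.0929]
tool_rot: [-0.1, 0.995, -0.0, -0.0]
ft_force: [0.6, -0.7, -0.8]
grip_width: 0.0869
```

```bash
python3 -c "
from h import *
look('c1')"
```

```text
t 20.3 pos [451.5 158.9  92.9] Jdeg 101.4 q [ 0.1   0.49  1.89 -0.    0.77 -1.67] F [ 0.6 -0.7 -0.8] M [ 0.13 -0.13 -0.04] w 0.0869
top cap [ 541.8 -269.4  118.3] 236
top cap [442.4 311.6 117.7] 203
top body [ 755.1 -105.3] [75. 74.] 12.9 1061
top body [ 542.7 -274. ] [64. 49.] 79.3 523
side cap [2017.6  121.3  117.6] 286
side cap [ 538.  -266.2  115.7] 170
side cap [444.4 162.2 116.5] 346
side cap [437.5 312.4 116.9] 542
side body [2018.2    7.3] [402.  25.] 89.9 825
side body [ 557.6 -223.3] [172.  51.] 78.2 592
side body [ 514.7 -192.9] [234.   6.] 79.2 827
side body [447.9 160.4] [56. 57.] 11.1 988
side body [439.  310.7] [56. 57.] 25.4 1391
```

>>> {"fn": "move_arm", "kwargs": {
  "rows": [-1,0.6,-15,0,0,0,0,0,0,-14.5,0,0,0,0,0,0,0,0,0,0,0.4,0,0,0,0,0,0,1,0,0,0,0,0,0,1,0,0,0,0,0,0,1,0,0,0,0,0,0,1,0,0,0,0,0,0,1,0,0,0,0,0,0,1,0,0,0,0,0,0,1,0,0,2.5,0,0,0,1,0,0,2.5,0,0,0,1]
}}

```text
time: 21.6
position: [0.4495, 0.1602, 0.0684]
tool_rot: [-0.1, 0.995, -0.0, -0.001]
ft_force: [-0.1, -0.5, -2.8]
grip_width: 0.0311
```

```bash
python3 -c "
from h import *
look('c2')"
```

```text
t 21.6 pos [449.5 160.2  68.4] Jdeg 101.5 q [ 0.11  0.53  1.91  0.    0.7  -1.66] F [-0.1 -0.5 -2.8] M [ 0.11 -0.18  0.  ] w 0.0311
top cap [ 541.7 -269.4  118. ] 243
top cap [442.4 309.4 117.4] 242
top body [ 755.7 -106.7] [76. 73.] 87.9 1058
top body [ 542.3 -274.4] [65. 49.] 78.4 512
side cap [2017.4  119.4  117.4] 291
side cap [ 538.  -266.1  115.7] 172
side cap [436.9 164.4 118.3] 251
side cap [437.7 312.5 116.9] 537
side body [2.0175e+03 1.9000e+00] [ 30. 413.] 0.7 827
side body [ 560.7 -216.4] [186.  50.] 75.8 672
side body [ 513.2 -200.6] [221.   6.] 79.3 797
side body [447.4 160.6] [55. 57.] 11.5 907
side body [439.4 311. ] [56. 57.] 24.7 1381
```

View pics/c2_side.png

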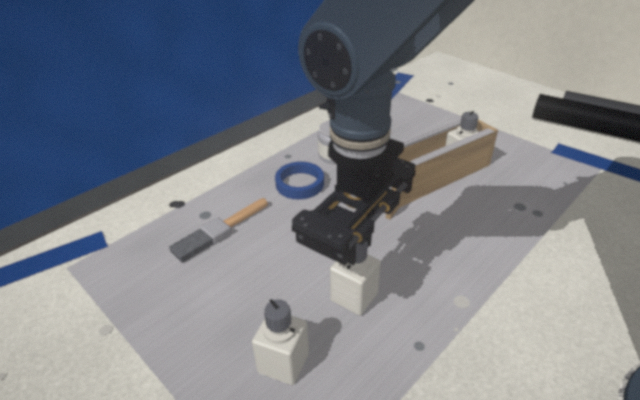

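>>> {"fn": "move_arm", "kwargs": {
  "rows": [14.5,-15.2,0,0,0,-0.039,1,14.5,-15.2,0,0,0,-0.039,1,14.5,-15.2,0,0,0,-0.039,1,14.5,-15.2,0,0,0,-0.039,1,14.5,-15.2,0,0,0,-0.039,1,14.5,-15.2,0,0,0,-0.039,1,14.5,-15.2,0,0,0,-0.039,1,14.5,-15.2,0,0,0,-0.039,1,14.5,-15.2,0,0,0,-0.039,1,14.5,-15.2,0,0,0,-0.039,1,0,0,-2,0,0,0,1,0,0,-1.5,0,0,0,1]
}}

```text
time: 22.9
position: [0.5944, 0.0081, 0.0645]
tool_rot: [0.095, 0.995, 0.0, -0.001]
ft_force: [-1.0, 0.1, -2.9]
grip_width: 0.0311
```

```bash
python3 -c "
from h import *
look('c3')"
```

```text
t 22.9 pos [594.4   8.1  64.5] Jdeg 79.1 q [-0.17  0.65  1.61  0.    0.88 -1.56] F [-1.   0.1 -2.9] M [ 0.06 -0.02 -0.01] w 0.0311
top cap [ 541.6 -269.3  117.8] 246
top cap [442.4 309.3 117.5] 243
top body [ 756.1 -107. ] [74. 75.] 62.1 1063
top body [ 541.3 -273.4] [63. 52.] 79.6 517
top body [442.2 310.3] [55. 57.] 25.3 541
side cap [2017.6  119.7  117.3] 294
side cap [ 538.  -266.3  115.7] 170
side cap [587.4  11.5 118.2] 372
side cap [437.5 312.4 116.9] 538
side body [2015.8    6.1] [ 26. 406.] 0.1 817
side body [ 567.9 -183.2] [255.  51.] 76.8 923
side body [ 523.8 -177.2] [267.  20.] 80.4 989
side body [591.4   9.3] [57. 57.] 79.2 658
side body [439.3 310.8] [56. 57.] 25.4 1377
```

View pics/c3_side.png

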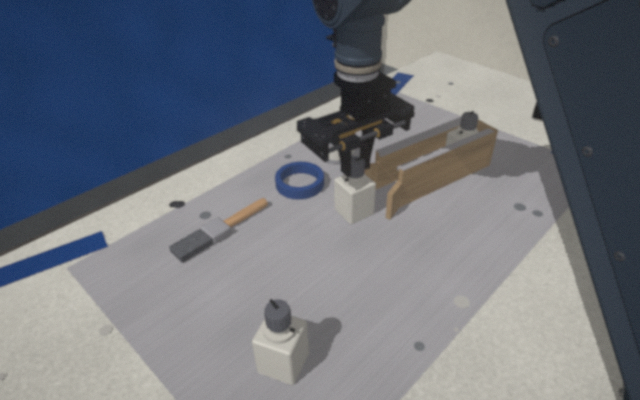

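>>> {"fn": "move_arm", "kwargs": {
  "rows": [-1.9,-10,0,0,0,0,1,-1.9,-10,0,0,0,0,1,-1.9,-10,0,0,0,0,1,-1.5,-8,0,0,0,0,1,-1.5,-8,0,0,0,0,1,-1.5,-8,0,0,0,0,1,-1.5,-8,0,0,0,0,1,-1.5,-8,0,0,0,0,1,-1.5,-8,0,0,0,0,1]
}}

```text
time: 23.9
position: [0.5803, -0.0705, 0.0651]
tool_rot: [0.095, 0.996, -0.0, -0.0]
ft_force: [-0.6, -0.0, -2.8]
grip_width: 0.0313
```

```bash
python3 -c "
from h import *
look('c4')"
```

```text
t 23.9 pos [580.3 -70.5  65.1] Jdeg 79.2 q [-0.31  0.64  1.64 -0.    0.86 -1.69] F [-0.6 -0.  -2.8] M [ 0.09 -0.13 -0.01] w 0.0313
top cap [ 541.6 -269.4  117.8] 245
top cap [442.4 309.5 117.5] 239
top body [ 755.1 -106. ] [74. 75.] 7.4 1072
top body [ 542.4 -273.8] [63. 48.] 79.0 514
top body [441.9 309.9] [56. 56.] 25.2 539
side cap [2018.1  120.2  117.5] 302
side cap [ 537.8 -266.5  115.6] 172
side cap [574.2 -68.6 118.5] 348
side cap [437.6 312.3 117. ] 536
side body [2019.7    3.5] [408.  31.] 89.3 824
side body [756.2 -98.3] [57. 76.] 70.0 478
side body [ 558.2 -215.9] [188.  51.] 78.8 654
side body [ 558.6 -171.5] [290.  97.] 82.4 1543
side body [439.3 310.6] [56. 57.] 25.4 1384
```

View pics/c4_side.png

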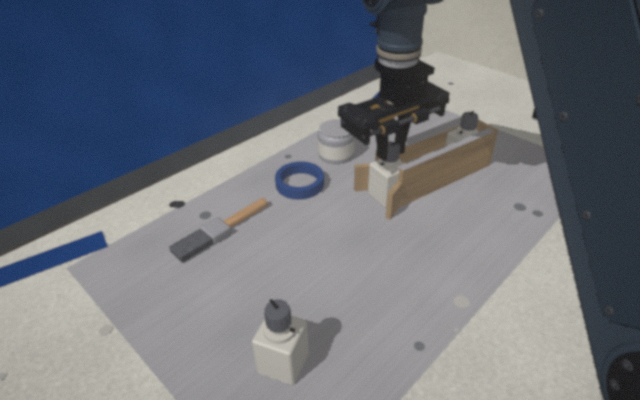

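>>> {"fn": "move_arm", "kwargs": {
  "rows": [-2.2,-11.6,0,0,0,0,1,-2.2,-11.6,0,0,0,0,1,-2.2,-11.6,0,0,0,0,1,-2.2,-11.6,0,0,0,0,1,-2.2,-11.6,0,0,0,0,1,-2.2,-11.6,0,0,0,0,1,-2.2,-11.6,0,0,0,0,1,-2.2,-11.6,0,0,0,0,1,-2.2,-11.6,0,0,0,0,1,-2.2,-11.6,0,0,0,0,1,-2.2,-11.6,0,0,0,0,1,0,0,-1.5,0,0,0,1]
}}

```text
time: 25.2
position: [0.5565, -0.1995, 0.0638]
tool_rot: [0.095, 0.995, -0.001, 0.001]
ft_force: [0.4, 0.4, -2.3]
grip_width: 0.0315
```

```bash
python3 -c "
from h import *
look('c5')"
```

```text
t 25.2 pos [ 556.5 -199.5   63.8] Jdeg 79.1 q [-0.53  0.65  1.62 -0.    0.87 -1.91] F [ 0.4  0.4 -2.3] M [ 0.09 -0.14  0.02] w 0.0315
top cap [442.4 309.5 117.5] 240
top body [ 755.6 -106.3] [77. 74.] 68.2 1074
top body [441.8 309.9] [56. 58.] 25.5 547
side cap [2017.6  120.4  117.5] 295
side cap [ 538.  -266.4  115.8] 169
side cap [ 551.2 -195.3  118.8] 307
side cap [437.6 312.4 117. ] 535
side body [2.0166e+03 1.2000e+00] [ 29. 411.] 0.1 821
side body [ 753.6 -104.2] [73. 74.] 46.7 607
side body [ 565.1 -185.7] [248.  54.] 77.1 921
side body [ 517.  -183.7] [254.  16.] 76.4 985
side body [439.4 310.9] [56. 57.] 25.8 1373
```

View pics/c5_side.png

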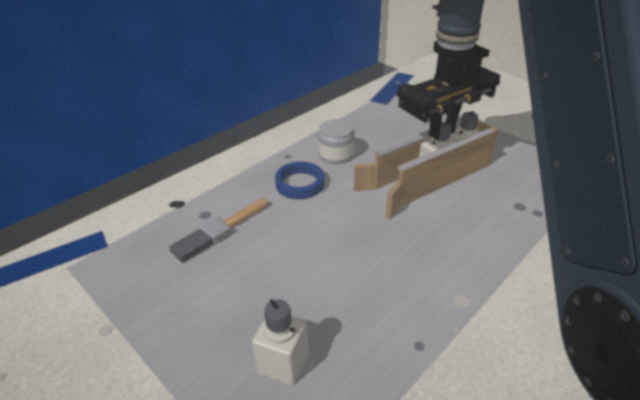

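>>> {"fn": "move_arm", "kwargs": {
  "rows": [0,0,-0.5,0,0,0,0.45,0,0,0,0,0,0,0.45,0,0,0,0,0,0,0.45,0,0,0,0,0,0,0.45,0,0,20,0,0,0,0.45,0,0,30,0,0,0,0.2,-7.2,31.9,5,0,0,0.039,0,-7.2,31.9,0,0,0,0.039,0,-7.2,31.9,0,0,0,0.039,0,-7.2,31.9,0,0,0,0.039,0,-7.2,31.9,0,0,0,0.039,0,-7.2,31.9,0,0,0,0.039,0]
}}

```text
time: 26.5
position: [0.5126, -0.0046, 0.1183]
tool_rot: [-0.023, 1.0, 0.0, 0.0]
ft_force: [-0.3, -0.8, 0.2]
grip_width: 0.086
```

>>> {"fn": "move_arm", "kwargs": {
  "rows": [-7.2,31.9,0,0,0,0.039,0,-7.2,31.9,0,0,0,0.039,0,-7.2,31.9,0,0,0,0.039,0,-7.2,31.9,0,0,0,0.039,0,-7.2,31.9,0,0,0,0.039,0,-7.2,31.9,0,0,0,0.039,0,-7.2,31.9,0,0,0,0.039,0,-7.2,31.9,0,0,0,0.039,0,-7.1,31.9,0,0,0,0.039,0,-7.1,31.5,0,0,0,0.039,0,0,0,0,0,0,0,0]
}}

```text
time: 27.6
position: [0.4403, 0.3161, 0.1184]
tool_rot: [-0.218, 0.976, 0.001, 0.001]
ft_force: [-0.6, -0.0, -0.0]
grip_width: 0.087
```

```bash
python3 -c "
from h import *
look('d1')"
```

```text
t 27.6 pos [440.3 316.1 118.4] Jdeg 115.2 q [ 0.42  0.51  1.71  0.    0.92 -1.6 ] F [-0.6 -0.  -0. ] M [ 0.12 -0.13 -0.02] w 0.087
top cap [ 556.2 -196.9  117.9] 237
top cap [ 541.6 -269.4  118. ] 243
top body [ 755.7 -105.8] [74. 74.] 87.6 1066
top body [ 556.4 -197.7] [57. 51.] 78.5 425
top body [ 542.5 -274.1] [63. 48.] 78.8 509
side cap [2017.8  120.1  117.6] 289
side cap [ 537.9 -266.3  115.6] 172
side cap [ 552.7 -193.6  115.7] 182
side cap [436.2 312.2 116.8] 493
side body [2.0195e+03 2.0000e-01] [ 28. 417.] 0.2 827
side body [ 754.4 -105.2] [72. 75.] 85.2 602
side body [ 564.7 -188.4] [244.  53.] 76.9 951
side body [ 521.6 -184. ] [255.  17.] 78.7 995
side body [439.5 311.1] [57. 56.] 25.0 1351
```

View pics/d1_side.png

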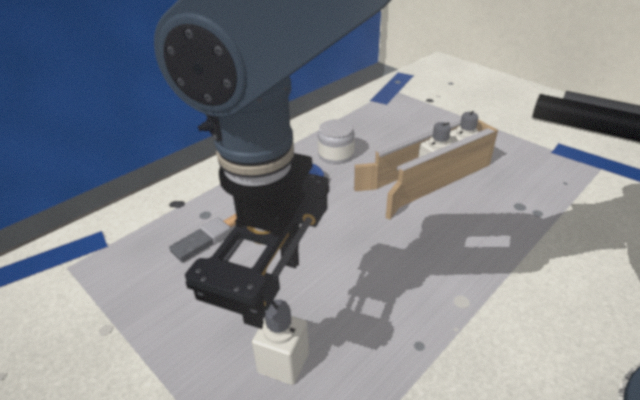

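>>> {"fn": "move_arm", "kwargs": {
  "rows": [0,0,-15,0,0,0,0,0,0,-10,0,0,0,0,0,0,0,0,0,0,0,0,0,0,0,0,0,0]
}}

```text
time: 28.1
position: [0.4414, 0.3118, 0.0929]
tool_rot: [-0.215, 0.977, -0.0, -0.0]
ft_force: [-0.2, 0.7, 0.2]
grip_width: 0.0871
```

>>> {"fn": "move_arm", "kwargs": {
  "rows": [0.5,-1,-15,0,0,0,0,0,0,-14.5,0,0,0,0,0,0,0,0,0,0,0.4,0,0,0,0,0,0,1,0,0,0,0,0,0,1,0,0,0,0,0,0,1,0,0,0,0,0,0,1,0,0,0,0,0,0,1,0,0,0,0,0,0,1,0,0,0,0,0,0,1,0,0,2.5,0,0,0,1,0,0,2.5,0,0,0,1]
}}

```text
time: 29.3
position: [0.4411, 0.3114, 0.0682]
tool_rot: [-0.216, 0.976, -0.0, -0.001]
ft_force: [0.5, 1.0, -3.3]
grip_width: 0.0315
```

```bash
python3 -c "
from h import *
look('d2')"
```

```text
t 29.3 pos [441.1 311.4  68.2] Jdeg 114.9 q [ 0.41  0.59  1.75  0.    0.8  -1.6 ] F [ 0.5  1.  -3.3] M [ 0.14 -0.12 -0.02] w 0.0315
top cap [ 556.4 -196.8  118.3] 232
top cap [ 541.5 -269.1  117.9] 248
top body [ 755.1 -106.3] [76. 73.] 75.9 1064
top body [ 556.6 -197.6] [57. 50.] 80.6 413
top body [ 541.9 -273.3] [63. 50.] 78.6 520
side cap [2018.2  119.4  117.2] 299
side cap [ 538.1 -266.3  115.7] 170
side cap [ 552.5 -193.7  115.7] 181
side cap [424.3 318.3 115.4] 163
side body [2019.9    4.2] [404.  29.] 89.9 825
side body [ 754.4 -105. ] [73. 75.] 65.2 600
side body [ 565.8 -187.1] [248.  54.] 76.3 966
side body [ 525.4 -165.7] [291.  29.] 82.0 1029
side body [439.  310.5] [56. 57.] 24.6 893
```

>>> {"fn": "move_arm", "kwargs": {
  "rows": [9.6,-19,0,0,0,-0.039,1,9.6,-19,0,0,0,-0.039,1,9.6,-19,0,0,0,-0.039,1,9.6,-19,0,0,0,-0.039,1,9.6,-19,0,0,0,-0.039,1,9.6,-19,0,0,0,-0.039,1,9.6,-19,0,0,0,-0.039,1,9.6,-19,0,0,0,-0.039,1,9.6,-19,0,0,0,-0.039,1,9.6,-19,0,0,0,-0.039,1,9.6,-19,0,0,0,-0.039,1,9.6,-19,0,0,0,-0.039,1]
}}

```text
time: 30.6
position: [0.557, 0.0828, 0.0683]
tool_rot: [0.018, 1.0, 0.0, -0.0]
ft_force: [-0.2, -0.3, -2.6]
grip_width: 0.0314
```

>>> {"fn": "move_arm", "kwargs": {
  "rows": [9.6,-19,0,0,0,-0.039,1,9.6,-19,0,0,0,-0.039,1,9.6,-19,0,0,0,-0.039,1,9.6,-19,0,0,0,-0.039,1,0,0,-2,0,0,0,1,0,0,-1.5,0,0,0,1,0,0,0,0,0,0,1]
}}

```text
time: 31.3
position: [0.594, 0.0084, 0.0644]
tool_rot: [0.094, 0.996, 0.0, -0.001]
ft_force: [0.0, 1.2, -3.0]
grip_width: 0.0312
```

```bash
python3 -c "
from h import *
look('d3')"
```

```text
t 31.3 pos [594.    8.4  64.4] Jdeg 79.2 q [-0.17  0.65  1.61  0.    0.88 -1.56] F [ 0.   1.2 -3. ] M [ 0.07 -0.12  0.  ] w 0.0312
top cap [ 556.2 -196.8  118. ] 236
top cap [ 541.6 -269.2  117.9] 243
top body [ 756.1 -105.5] [76. 74.] 48.3 1064
top body [ 555.7 -197.5] [57. 50.] 78.9 424
top body [ 543.8 -274. ] [63. 51.] 79.0 513
side cap [2017.7  120.   117.5] 294
side cap [ 538.  -266.1  115.9] 169
side cap [ 552.4 -193.5  115.7] 183
side cap [588.   10.6 118.4] 380
side body [2.0179e+03 9.0000e-01] [ 28. 411.] 0.2 813
side body [ 566.1 -186.9] [249.  52.] 76.8 955
side body [ 516.3 -183.8] [255.  18.] 76.1 994
side body [591.9   9.8] [55. 58.] 80.1 666
```

View pics/d3_side.png

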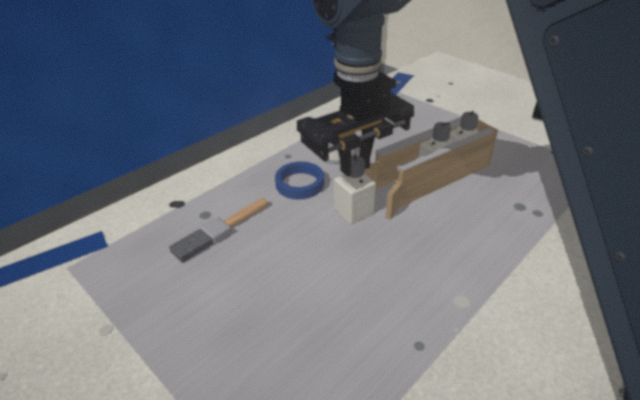

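>>> {"fn": "move_arm", "kwargs": {
  "rows": [-1.9,-10,0,0,0,0,1,-1.9,-10,0,0,0,0,1,-1.9,-10,0,0,0,0,1,-1.5,-8,0,0,0,0,1,-1.5,-8,0,0,0,0,1,-1.5,-8,0,0,0,0,1,-1.5,-8,0,0,0,0,1,-1.5,-8,0,0,0,0,1,-1.5,-8,0,0,0,0,1]
}}

```text
time: 32.3
position: [0.5805, -0.071, 0.0651]
tool_rot: [0.095, 0.996, 0.0, -0.0]
ft_force: [-0.4, 0.1, -3.7]
grip_width: 0.031
```

```bash
python3 -c "
from h import *
look('d4')"
```

```text
t 32.3 pos [580.5 -71.   65.1] Jdeg 79.2 q [-0.31  0.64  1.64 -0.    0.86 -1.69] F [-0.4  0.1 -3.7] M [ 0.06 -0.11  0.03] w 0.031
top cap [ 541.7 -269.4  118. ] 243
top body [ 755.4 -106.9] [76. 74.] 89.5 1060
top body [ 542.3 -269.9] [71. 51.] 80.2 522
side cap [2018.   119.3  117.5] 297
side cap [ 538.1 -266.3  115.8] 168
side cap [ 552.7 -193.5  115.8] 182
side cap [574.5 -69.2 118.6] 356
side body [2.017e+03 1.500e+00] [ 29. 411.] 0.7 805
side body [756.5 -98.9] [60. 77.] 72.2 484
side body [ 558.5 -214.7] [188.  51.] 78.9 705
side body [ 529.  -162.5] [294.  80.] 61.8 1519
```

>>> {"fn": "move_arm", "kwargs": {
  "rows": [-2.1,-10.7,0,0,0,0,1,-2.1,-10.7,0,0,0,0,1,-2.1,-10.7,0,0,0,0,1,-2.1,-10.7,0,0,0,0,1,-2.1,-10.7,0,0,0,0,1,0,0,-1.5,0,0,0,1,0,0,-0.5,0,0,0,1]
}}

```text
time: 33.1
position: [0.5707, -0.1253, 0.0638]
tool_rot: [0.095, 0.996, -0.001, 0.001]
ft_force: [-0.9, -2.6, 4.2]
grip_width: 0.0314
```

```bash
python3 -c "
from h import *
look('d5')
c=robot.camera('side')
cv2.imwrite('pics/d5z.png',cv2.resize(c['color'][90:230,350:510,::-1],None,fx=4.2,fy=4.2))"
```

```text
t 33.1 pos [ 570.7 -125.3   63.8] Jdeg 79.1 q [-0.41  0.64  1.64 -0.    0.86 -1.79] F [-0.9 -2.6  4.2] M [-0.64  0.16 -0.02] w 0.0314
top body [ 755.3 -105.6] [76. 74.] 62.4 1077
side cap [2017.9  119.3  117.5] 291
side cap [ 538.1 -266.3  115.6] 170
side cap [ 552.7 -193.4  115.7] 183
side cap [ 564.7 -121.5  118.2] 336
side body [ 2.0184e+03 -1.4000e+00] [414.  27.] 89.7 825
side body [ 753.2 -104. ] [74. 73.] 1.7 604
side body [ 564.4 -184.8] [254.  58.] 76.8 971
side body [ 522.7 -178.2] [269.  21.] 80.7 1002
```

View pics/d5z.png

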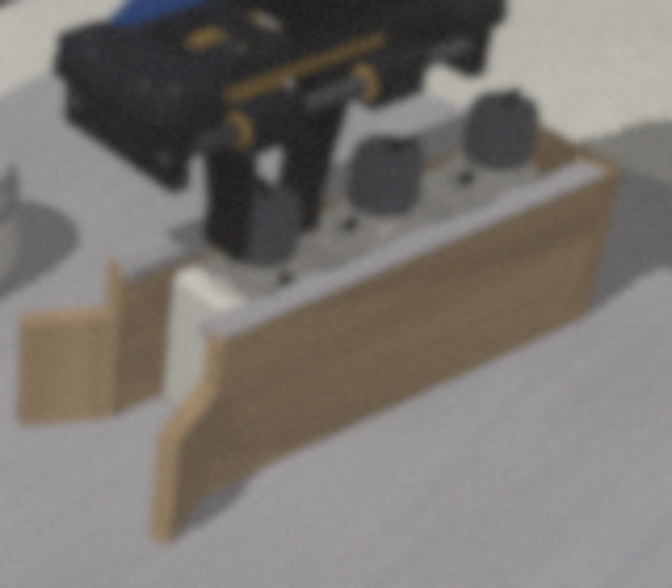

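>>> {"fn": "move_arm", "kwargs": {
  "rows": [0,0,0.7,0,0,0,1,0,0,0,0,0,-0.14,1,0,0,0,0,0,-0.14,1,0,0,0,0,0,-0.14,1,0,0,0,0,0,-0.14,1,0,0,0,0,0,-0.14,1,0,0,0,0,0,-0.14,1,0,0,0,0,0,-0.14,1,0,0,0,0,0,-0.14,1],
  "grip_force": 18
}}

```text
time: 34.15
position: [0.5697, -0.123, 0.0637]
tool_rot: [0.611, 0.792, 0.0, -0.001]
ft_force: [-0.5, -0.3, 0.3]
grip_width: 0.0315
```

```bash
python3 -c "
from h import *
look('e1')
c=robot.camera('side')
cv2.imwrite('pics/e1z.png',cv2.resize(c['color'][90:230,350:510,::-1],None,fx=4.2,fy=4.2))"
```

```text
t 34.15 pos [ 569.7 -123.    63.7] Jdeg 14.7 q [-0.4   0.64  1.64  0.    0.86 -0.66] F [-0.5 -0.3  0.3] M [-0.16 -0.08  0.05] w 0.0315
top body [ 754.7 -105.7] [76. 75.] 17.6 1067
side cap [2017.5  120.1  117.5] 294
side cap [ 532.5 -268.1  115.7] 100
side cap [ 550.6 -190.5  115.1] 133
side cap [ 565.8 -117.9  117.5] 337
side body [2017.4    6.8] [ 27. 405.] 0.5 822
side body [ 752.7 -103.6] [73. 74.] 18.3 608
side body [ 553.3 -238. ] [139.  50.] 78.6 426
side body [ 523.3 -166.3] [292.  26.] 82.7 1012
side body [587.7 -90.2] [80. 50.] 69.1 425
```

View pics/e1z.png

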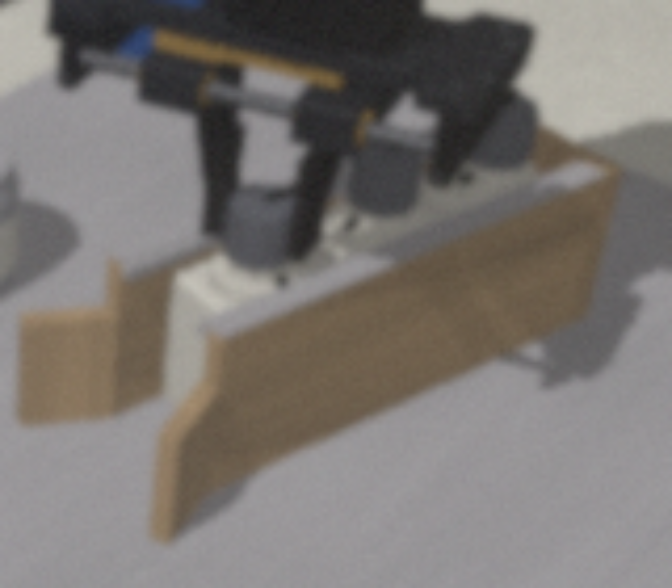

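>>> {"fn": "move_arm", "kwargs": {
  "rows": [0,0,0,0,0,-0.14,1,0,0,0,0,0,-0.14,1,0,0,0,0,0,-0.14,1,0,0,0,0,0,-0.14,1,0,0,0,0,0,-0.14,1,0,0,0,0,0,-0.14,1,0,0,0,0,0,-0.14,1,0,0,0,0,0,-0.14,1,0,0,0,0,0,-0.14,1]
}}

```text
time: 35.2
position: [0.5696, -0.123, 0.0636]
tool_rot: [0.96, 0.281, -0.0, -0.001]
ft_force: [-0.1, -0.4, 0.2]
grip_width: 0.0314
```

```bash
python3 -c "
from h import *
look()"
```

```text
t 35.2 pos [ 569.6 -123.    63.6] Jdeg -57.3 q [-0.4   0.64  1.64  0.    0.86  0.6 ] F [-0.1 -0.4  0.2] M [-0.04  0.12 -0.01] w 0.0314
top body [ 755.  -105.7] [75. 73.] 55.6 1068
side cap [2017.8  120.1  117.5] 297
side cap [ 538.  -266.6  115.6] 171
side cap [ 551.3 -194.4  115.9] 163
side cap [ 557.  -105.8  117.6] 149
side body [2019.     5.4] [403.  28.] 89.7 810
side body [ 753.6 -105.8] [73. 74.] 8.0 606
side body [ 553.9 -238.9] [140.  50.] 78.7 529
side body [ 526.1 -168.5] [287.  28.] 81.6 1036
side body [586.  -94.4] [69. 50.] 69.9 413
```

>>> {"fn": "move_arm", "kwargs": {
  "rows": [0,0,0,0,0,-0.1,1,0,0,0,0,0,-0.1,1,0,0,0,0,0,-0.1,1,0,0,0,0,0,-0.1,1]
}}

```text
time: 35.7
position: [0.5695, -0.123, 0.0637]
tool_rot: [0.996, 0.088, -0.001, -0.001]
ft_force: [-2.2, 1.1, 1.1]
grip_width: 0.0319
```

```bash
python3 -c "
from h import *
look()" | head -1
```

```text
t 35.7 pos [ 569.5 -123.    63.7] Jdeg -79.9 q [-0.4   0.64  1.64  0.    0.86  0.99] F [-2.2  1.1  1.1] M [0.21 0.27 0.43] w 0.0319
```

>>> {"fn": "move_arm", "kwargs": {
  "rows": [0,0,0,0,0,-0.08,1,0,0,0,0,0,0,1,0,0,0,0,0,0,0.45,0,0,0,0,0,0,0.45,0,0,0,0,0,0,0.45,0,0,0,0,0,0,0.45,0,0,20,0,0,0,0.45,0,0,20,0,0,0,0.45]
}}

```text
time: 36.6
position: [0.5697, -0.1239, 0.1036]
tool_rot: [0.999, 0.046, -0.001, -0.0]
ft_force: [0.2, -1.0, 0.1]
grip_width: 0.0476
```

>>> {"fn": "move_arm", "kwargs": {
  "rows": [-1.9,-10.5,0,0,0,0.14,0.45,-1.9,-10.5,0,0,0,0.14,0.45,-1.9,-10.5,0,0,0,0.14,0.45,-1.9,-10.5,0,0,0,0.14,0.45,-1.9,-10.5,0,0,0,0.14,0.45,-1.9,-10.5,0,0,0,0.14,0.45,-1.8,-10.9,0,0,0,0.14,0.45,0,0,0,0,0,0.14,0.45,0,0,0,0,0,0.14,0.45,0,0,0,0,0,0.14,0.45,0,0,0,0,0,0.14,0.45,0,0,0,0,0,0.14,0.45]
}}

```text
time: 37.8
position: [0.5571, -0.1981, 0.1038]
tool_rot: [0.63, 0.777, 0.0, 0.0]
ft_force: [0.4, 0.0, -0.5]
grip_width: 0.0479
```

>>> {"fn": "move_arm", "kwargs": {
  "rows": [0,0,0,0,0,0.14,0.45,0,0,0,0,0,0.14,0.45,0,0,0,0,0,0.14,0.45,0,0,0,0,0,0,0.45,0,0,0,0,0,0,0.45]
}}

```text
time: 38.3
position: [0.557, -0.1979, 0.1038]
tool_rot: [0.458, 0.889, -0.0, 0.0]
ft_force: [-0.2, -0.0, 0.3]
grip_width: 0.0478
```

```bash
python3 -c "
from h import *
look('e3')
c=robot.camera('side')
cv2.imwrite('pics/e3z.png',cv2.resize(c['color'][90:230,350:510,::-1],None,fx=4.2,fy=4.2))"
```

```text
t 38.3 pos [ 557.  -197.9  103.8] Jdeg 35.4 q [-0.53  0.59  1.6   0.    0.95 -1.15] F [-0.2 -0.   0.3] M [ 0.04 -0.12 -0.02] w 0.0478
top cap [ 569.4 -122.3  117.9] 230
top cap [ 559.  -201.2  119.1] 38
top cap [ 551.2 -188.   116.3] 66
top body [ 755.4 -105.6] [74. 74.] 44.3 1065
top body [ 570.  -123.4] [57. 52.] 76.3 429
side cap [2017.9  120.2  117.5] 299
side cap [ 537.2 -266.2  115.7] 163
side cap [ 552.7 -193.5  115.7] 183
side cap [ 565.9 -118.9  115.9] 190
side body [2018.2    6.3] [405.  28.] 89.8 833
side body [ 753.6 -104.1] [73. 74.] 44.6 605
side body [ 563.5 -187.5] [245.  58.] 77.0 1002
side body [ 525.6 -166.2] [289.  30.] 82.1 1018
```

View pics/e3z.png

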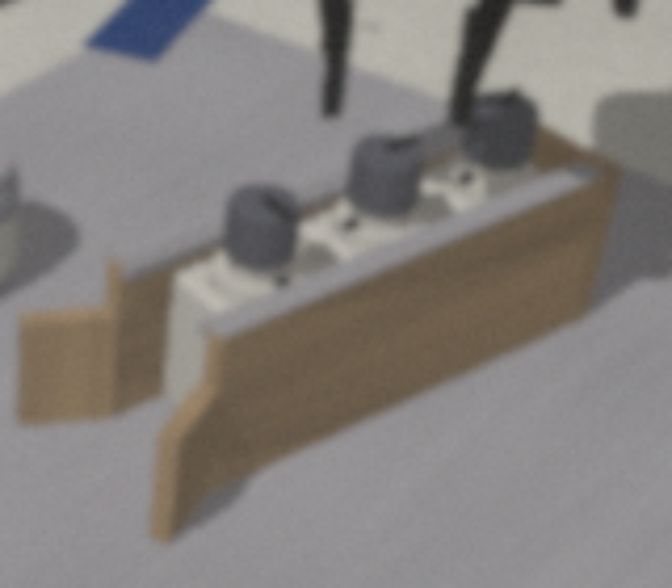

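The cap of the first bottle in the file now has its rib at (275,205), pointing to its collar mark at (282,280). That cap is tight. Next is the middle bottle.

>>> {"fn": "move_arm", "kwargs": {
  "rows": [-0.6,1,-20,0,0,0,0.45,0,0,-20,0,0,0,0.45,0,0,0,0,0,0,0.45,0,0,0,0,0,0,1,0,0,0,0,0,0,1,0,0,0,0,0,0,1,0,0,0,0,0,0,1,0,0,0,0,0,-0.14,1,0,0,0,0,0,-0.14,1,0,0,0,0,0,-0.14,1,0,0,0,0,0,-0.14,1,0,0,0,0,0,-0.14,1],
  "grip_force": 18
}}

```text
time: 39.65
position: [0.5571, -0.1972, 0.0647]
tool_rot: [0.736, 0.677, 0.0, 0.001]
ft_force: [0.1, -0.6, 2.8]
grip_width: 0.0317
```

```bash
python3 -c "
from h import *
look()" | head -1
```

```text
t 39.65 pos [ 557.1 -197.2   64.7] Jdeg -4.8 q [-0.53  0.64  1.63 -0.    0.87 -0.44] F [ 0.1 -0.6  2.8] M [-0.11 -0.1   0.05] w 0.0317
```

>>> {"fn": "move_arm", "kwargs": {
  "rows": [0,0,0,0,0,-0.14,1,0,0,0,0,0,-0.14,1,0,0,0,0,0,-0.14,1,0,0,0,0,0,-0.14,1,0,0,0,0,0,-0.14,1,0,0,0,0,0,-0.14,1,0,0,0,0,0,-0.14,1,0,0,0,0,0,-0.14,1,0,0,0,0,0,-0.14,1,0,0,0,0,0,-0.14,1,0,0,0,0,0,-0.14,1]
}}

```text
time: 40.85
position: [0.5573, -0.1976, 0.0647]
tool_rot: [1.0, -0.025, 0.001, 0.001]
ft_force: [-1.0, -1.6, 3.8]
grip_width: 0.0313
```

```bash
python3 -c "
from h import *
look()" | head -1
```

```text
t 40.85 pos [ 557.3 -197.6   64.7] Jdeg -92.8 q [-0.53  0.65  1.63 -0.    0.87  1.09] F [-1.  -1.6  3.8] M [-0.17  0.02  0.04] w 0.0313
```

>>> {"fn": "move_arm", "kwargs": {
  "rows": [0,0,0,0,0,-0.14,1,0,0,0,0,0,-0.14,1,0,0,0,0,0,-0.1,1,0,0,0,0,0,-0.1,1,0,0,0,0,0,-0.1,1]
}}

```text
time: 41.45
position: [0.5572, -0.1978, 0.0647]
tool_rot: [0.951, -0.308, 0.001, 0.001]
ft_force: [0.3, -1.9, 4.8]
grip_width: 0.0316
```

```bash
python3 -c "
from h import *
look()" | head -1
```

```text
t 41.45 pos [ 557.2 -197.8   64.7] Jdeg -125.9 q [-0.53  0.65  1.63 -0.    0.87  1.67] F [ 0.3 -1.9  4.8] M [-0.24  0.19  0.01] w 0.0316
```

>>> {"fn": "move_arm", "kwargs": {
  "rows": [0,0,0,0,0,-0.1,1,0,0,0,0,0,-0.1,1,0,0,0,0,0,-0.1,1,0,0,0,0,0,-0.1,1]
}}

```text
time: 41.95
position: [0.5562, -0.1969, 0.0646]
tool_rot: [0.872, -0.49, -0.0, 0.0]
ft_force: [0.2, 0.4, 5.3]
grip_width: 0.0313
```

```bash
python3 -c "
from h import *
look()" | head -1
```

```text
t 41.95 pos [ 556.2 -196.9   64.6] Jdeg -148.7 q [-0.53  0.64  1.63 -0.    0.87  2.07] F [0.2 0.4 5.3] M [0.24 0.21 0.46] w 0.0313
```

>>> {"fn": "move_arm", "kwargs": {
  "rows": [0,0,0,0,0,-0.06,1,0,0,0,0,0,0,1,0,0,0,0,0,0,0.45,0,0,0,0,0,0,0.45,0,0,0,0,0,0,0.45,0,0,0,0,0,0,0.45,0,0,20,0,0,0,0.45,0,0,20,0,0,0,0.45,-5,-24,0,0,0,0.14,0.45,-5,-24,0,0,0,0.14,0.45,-5,-24,0,0,0,0.14,0.45]
}}

```text
time: 43.15
position: [0.5412, -0.2692, 0.1039]
tool_rot: [0.946, -0.324, 0.0, -0.0]
ft_force: [0.3, -0.3, -0.5]
grip_width: 0.0478
```

>>> {"fn": "move_arm", "kwargs": {
  "rows": [0,0,0,0,0,0.14,0.45,0,0,0,0,0,0.14,0.45,0,0,0,0,0,0.14,0.45,0,0,0,0,0,0.14,0.45,0,0,0,0,0,0.14,0.45,0,0,0,0,0,0.14,0.45,0,0,0,0,0,0.14,0.45,0,0,0,0,0,0.14,0.45,0,0,0,0,0,0.14,0.45,0,0,0,0,0,0.14,0.45,0,0,0,0,0,0.14,0.45,0,0,0,0,0,0.14,0.45]
}}

```text
time: 44.35
position: [0.5411, -0.2685, 0.1034]
tool_rot: [0.873, 0.488, -0.0, -0.0]
ft_force: [0.9, 0.0, 0.2]
grip_width: 0.0479
```

>>> {"fn": "move_arm", "kwargs": {
  "rows": [0,0,0,0,0,0.14,0.45,0,0,0,0,0,0.14,0.45,0,0,0,0,0,0.14,0.45,0,0,0,0,0,0.14,0.45,0,0,0,0,0,0.14,0.45,0,0,0,0,0,0.14,0.45,0,0,0,0,0,0.14,0.45,0,0,0,0,0,0.14,0.45,0,0,0,0,0,0.14,0.45,0,0,0,0,0,0.14,0.45,0,0,0,0,0,0.14,0.45,0,0,0,0,0,0.14,0.45]
}}

```text
time: 45.55
position: [0.5411, -0.2685, 0.1034]
tool_rot: [0.22, 0.976, 0.0, -0.0]
ft_force: [0.9, -1.0, -0.1]
grip_width: 0.0477
```

>>> {"fn": "move_arm", "kwargs": {
  "rows": [0,0,0,0,0,0.14,0.45,0,0,0,0,0,0.1,0.45,0,0,0,0,0,0,0.45,0,0,0,0,0,0,0.45]
}}

```text
time: 45.95
position: [0.5412, -0.2686, 0.1036]
tool_rot: [0.105, 0.994, 0.0, -0.0]
ft_force: [0.8, 0.4, 1.2]
grip_width: 0.0479
```

```bash
python3 -c "
from h import *
look('f1')
c=robot.camera('side')
cv2.imwrite('pics/f1z.png',cv2.resize(c['color'][90:230,350:510,::-1],None,fx=4.2,fy=4.2))"
```

```text
t 45.95 pos [ 541.2 -268.6  103.6] Jdeg 77.9 q [-0.65  0.6   1.56  0.    0.97 -2.01] F [0.8 0.4 1.2] M [ 0.11 -0.09  0.03] w 0.0479
top cap [ 569.4 -122.2  117.9] 231
top cap [ 556.  -194.1  118. ] 214
top cap [ 542.  -282.2  119.4] 35
top body [ 754.4 -105.9] [75. 75.] 15.1 1072
top body [ 570.7 -123.6] [58. 51.] 76.4 426
top body [ 557.3 -193.4] [51. 49.] 77.7 378
side cap [2017.5  119.9  117.4] 294
side cap [ 537.9 -266.3  115.7] 168
side cap [ 551.6 -191.5  115.8] 177
side cap [ 565.5 -118.8  115.9] 194
side body [2016.8    7.1] [403.  26.] 90.0 808
side body [ 754.8 -105. ] [73. 75.] 64.4 603
side body [ 553.7 -237.8] [141.  51.] 79.2 559
side body [ 523.9 -176.3] [271.  21.] 80.2 1002
side body [ 582.  -106.3] [96. 49.] 70.1 445
```

View pics/f1z.png

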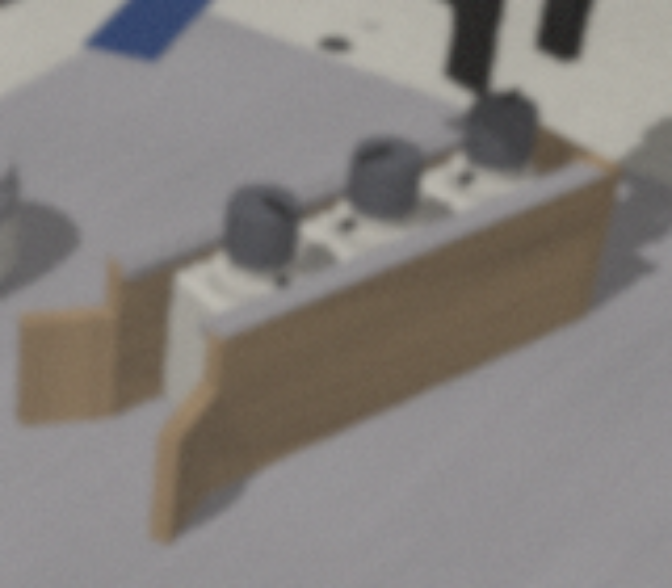

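The middle cap's rib at (375,155) points to its mark at (348,225). Now the innermost bottle.

>>> {"fn": "move_arm", "kwargs": {
  "rows": [0.3,-0.6,-20,0,0,0,0.45,0,0,-19,0,0,0,0.45,0,0,0,0,0,0,0.45,0,0,0,0,0,0,1,0,0,0,0,0,0,1,0,0,0,0,0,0,1,0,0,0,0,0,0,1,0,0,0,0,0,-0.14,1,0,0,0,0,0,-0.14,1,0,0,0,0,0,-0.14,1,0,0,0,0,0,-0.14,1,0,0,0,0,0,-0.14,1],
  "grip_force": 18
}}

```text
time: 47.3
position: [0.5419, -0.2698, 0.0657]
tool_rot: [0.442, 0.897, -0.0, 0.001]
ft_force: [-1.6, -0.4, 2.5]
grip_width: 0.0314
```

```bash
python3 -c "
from h import *
look()" | head -1
```

```text
t 47.3 pos [ 541.9 -269.8   65.7] Jdeg 37.6 q [-0.65  0.66  1.59 -0.    0.9  -1.3 ] F [-1.6 -0.4  2.5] M [-0.03 -0.12  0.  ] w 0.0314
```

>>> {"fn": "move_arm", "kwargs": {
  "rows": [0,0,0,0,0,-0.14,1,0,0,0,0,0,-0.14,1,0,0,0,0,0,-0.14,1,0,0,0,0,0,-0.14,1,0,0,0,0,0,-0.14,1,0,0,0,0,0,-0.14,1,0,0,0,0,0,-0.14,1,0,0,0,0,0,-0.14,1,0,0,0,0,0,-0.14,1,0,0,0,0,0,-0.14,1,0,0,0,0,0,-0.14,1]
}}

```text
time: 48.5
position: [0.542, -0.2697, 0.0657]
tool_rot: [0.941, 0.338, 0.0, 0.001]
ft_force: [-0.6, -0.5, 2.7]
grip_width: 0.0314
```

```bash
python3 -c "
from h import *
look()" | head -1
```

```text
t 48.5 pos [ 542.  -269.7   65.7] Jdeg -50.4 q [-0.65  0.66  1.59 -0.    0.9   0.23] F [-0.6 -0.5  2.7] M [-0.13  0.11  0.08] w 0.0314
```

2.24 rad so far and no stop; continue.

>>> {"fn": "move_arm", "kwargs": {
  "rows": [0,0,0,0,0,-0.14,1,0,0,0,0,0,-0.14,1,0,0,0,0,0,-0.14,1,0,0,0,0,0,-0.14,1,0,0,0,0,0,-0.14,1,0,0,0,0,0,-0.14,1,0,0,0,0,0,-0.14,1]
}}

```text
time: 49.3
position: [0.5419, -0.2696, 0.0657]
tool_rot: [0.99, -0.143, 0.0, 0.0]
ft_force: [-0.7, -0.0, 5.4]
grip_width: 0.0314
```

```bash
python3 -c "
from h import *
look()" | head -1
```

```text
t 49.3 pos [ 541.9 -269.6   65.7] Jdeg -106.5 q [-0.65  0.66  1.59 -0.    0.9   1.21] F [-0.7 -0.   5.4] M [ 0.05  0.29 -0.03] w 0.0314
```

>>> {"fn": "move_arm", "kwargs": {
  "rows": [0,0,0,0,0,-0.1,1,0,0,0,0,0,-0.1,1,0,0,0,0,0,-0.1,1,0,0,0,0,0,-0.1,1]
}}

```text
time: 49.8
position: [0.5418, -0.2695, 0.0656]
tool_rot: [0.942, -0.336, 0.0, 0.0]
ft_force: [-0.9, 0.5, 5.4]
grip_width: 0.0314
```

```bash
python3 -c "
from h import *
look()" | head -1
```

```text
t 49.8 pos [ 541.8 -269.5   65.6] Jdeg -129.3 q [-0.65  0.66  1.59 -0.    0.9   1.61] F [-0.9  0.5  5.4] M [0.12 0.35 0.07] w 0.0314
```

>>> {"fn": "move_arm", "kwargs": {
  "rows": [0,0,0,0,0,-0.1,1,0,0,0,0,0,-0.1,1,0,0,0,0,0,-0.1,1]
}}

```text
time: 50.2
position: [0.5421, -0.2697, 0.0654]
tool_rot: [0.881, -0.473, 0.001, 0.0]
ft_force: [0.8, -0.7, 2.8]
grip_width: 0.0316
```

```bash
python3 -c "
from h import *
look()" | head -1
```

```text
t 50.2 pos [ 542.1 -269.7   65.4] Jdeg -146.4 q [-0.65  0.66  1.59 -0.    0.89  1.91] F [ 0.8 -0.7  2.8] M [-0.02 -0.1   0.37] w 0.0316
```

>>> {"fn": "move_arm", "kwargs": {
  "rows": [0,0,0,0,0,-0.1,1,0,0,0,0,0,0,1]
}}

```text
time: 50.5
position: [0.5421, -0.2697, 0.0653]
tool_rot: [0.857, -0.515, 0.001, 0.0]
ft_force: [0.2, 0.2, 4.2]
grip_width: 0.0316
```

>>> {"fn": "move_arm", "kwargs": {
  "rows": [0,0,0,0,0,0,0.45,0,0,0,0,0,0,0.45,0,0,0,0,0,0,0.45,0,0,0,0,0,0,0.45,0,0,20,0,0,0,0.45,0,0,30,0,0,0,0.45,-10,-30,20,0,0,0,0.45,-15,-40,10,0,0,0,0.45,-15,-40,10,0,0,0,0.45,-15,-40,0,0,0,0,0.45,-15,-40,0,0,0,0,0.45,0,0,0,0,0,0,0.45]
}}

```text
time: 51.7
position: [0.4695, -0.4656, 0.1548]
tool_rot: [0.854, -0.52, 0.001, 0.002]
ft_force: [-0.4, -0.3, 0.1]
grip_width: 0.0475
```

```bash
python3 -c "
from h import *
look('g1')
M=np.array([579.7,-70.6]);th=np.radians(79.2);u=np.array([np.cos(th),np.sin(th)]);x=np.array([u[1],-u[0]])
c=robot.camera('top')
for b in caps(world(c)):
  p=np.array(b[:2])*1000-M;print('rack x,y',p@x,p@u)
cv2.imwrite('pics/g1t.png',cv2.resize(c['color'][170:260,360:530,::-1],None,fx=4.6,fy=4.6,interpolation=cv2.INTER_CUBIC))
c=robot.camera('side')
cv2.imwrite('pics/g1z.png',cv2.resize(c['color'][90:230,350:510,::-1],None,fx=4.2,fy=4.2,interpolation=cv2.INTER_CUBIC))"
```

```text
t 51.7 pos [ 469.5 -465.6  154.8] Jdeg -152.6 q [-0.95  0.61  1.37 -0.    1.16  1.72] F [-0.4 -0.3  0.1] M [ 0.15 -0.03 -0.  ] w 0.0475
top cap [ 569.4 -122.3  118. ] 229
top cap [ 555.8 -195.3  118.1] 233
top cap [ 538.9 -271.6  118. ] 244
top body [ 755.3 -105.6] [75. 74.] 6.8 1060
top body [ 570.7 -123.9] [58. 50.] 76.8 427
top body [ 557.6 -197.2] [59. 49.] 78.8 418
top body [ 542.1 -275.1] [61. 49.] 79.8 486
side cap [2017.6  120.8  117.6] 295
side cap [ 535.4 -268.3  115.9] 163
side cap [ 551.4 -191.5  115.8] 176
side cap [ 565.5 -118.7  115.7] 195
side body [2019.8    4.1] [ 26. 409.] 0.8 821
side body [ 753.8 -104.6] [73. 73.] 64.4 601
side body [ 525.5 -167.6] [292.  30.] 82.2 1018
side body [586.1 -91.5] [80. 51.] 69.4 418
rack x,y -0.538985647692351 -52.83028950232914
rack x,y -0.2644230080994595 -126.91359835370773
rack x,y -2.4525246456232317 -205.06186520326335
```

View pics/g1t.png

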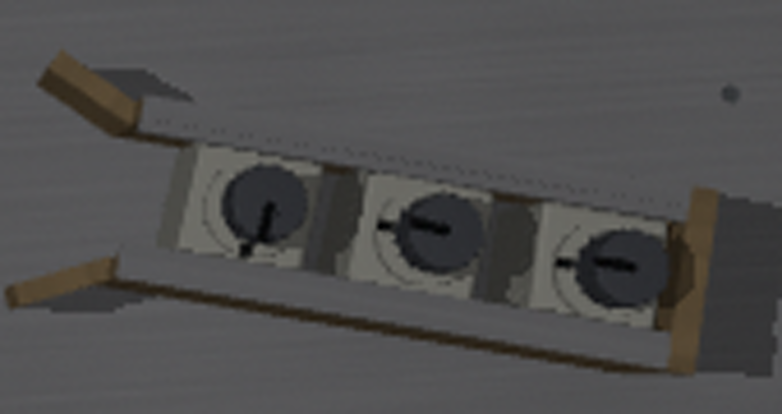

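View pics/g1z.png

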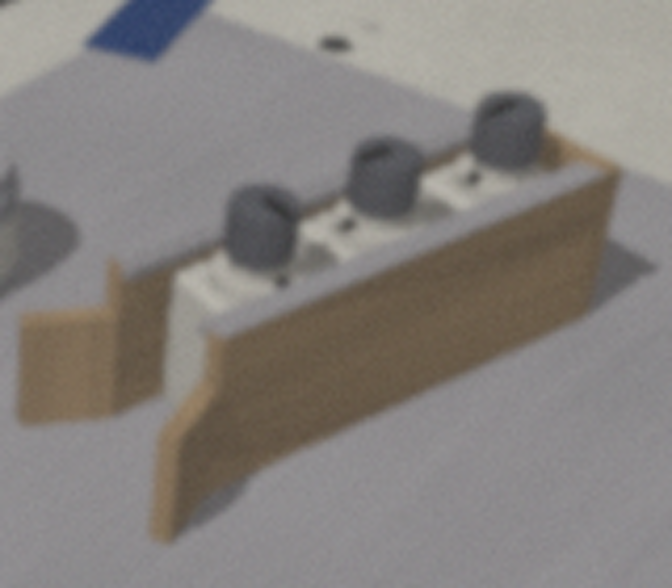

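View pics/g1_top.png

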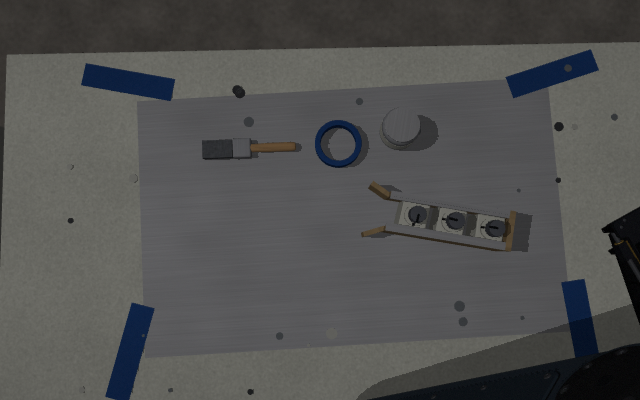

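```bash
python3 -c "
from h import *
c=robot.camera('top')
C=[(569.4,-122.3),(555.8,-195.3),(538.9,-271.6)]
rib=[((270,205),(257,245)),((450,231),(412,221)),((635,268),(596,263))]
mk=[(246,251),(383,225),(563,263)]
f=lambda p,h: ray(c,(p[0]/4.6+360-.4,p[1]/4.6+170-.4),h)[:2]*1000
for cc,r,m in zip(C,rib,mk):
  d=f(r[1],.118)-f(r[0],.118); e=f(m,.081)-np.array(cc)
  print(np.degrees(np.arctan2(d[1],d[0])),np.degrees(np.arctan2(e[1],e[0])),np.linalg.norm(e))
"
```

```text
159.9532057348381 171.2742972601007 18.41055909787824
73.92309397845396 71.67366724354498 17.028173755007522
81.43071942036437 74.92467065097414 15.97691540158975
```

```bash
python3 -c "
from h import *
I=np.mean([robot.camera('top')['color'].astype(float) for _ in range(6)],0);c=robot.camera('top')
g=I.mean(2)
C=[(569.4,-122.3),(555.8,-195.3),(538.9,-271.6)]
for cc in C:
  X=np.array(cc)/1000
  res=[]
  for h,r0,r1 in ((.118,0,.014),(.082,.014,.021)):
    p0=proj(c,[X[0],X[1],h]);pts=[]
    for v in range(int(p0[1])-14,int(p0[1])+15):
      for u in range(int(p0[0])-14,int(p0[0])+15):
        d=ray(c,(u,v),h)[:2]-X;r=np.hypot(*d)
        pc=ray(c,(u,v),.118)[:2]-X
        if r0<=r<=r1 and (h>.1 or np.hypot(*pc)>.0185): pts.append((d[0],d[1],g[v,u]))
    P=np.array(pts);w=np.clip(np.percentile(P[:,2],60)*.72-P[:,2],0,None)
    m=(P[:,:2]*w[:,None]).sum(0)/w.sum();res.append(np.degrees(np.arctan2(m[1],m[0])))
    print(h,'n',(w>0).sum(),'cent',np.round(m*1000,1),'ang',res[-1].round(1))
  print('diff',res[0]-res[1])
"
```

```text
0.118 n 18 cent [-6.6  0.6] ang 174.6
0.082 n 11 cent [-17.7   2.8] ang 170.9
diff 3.7117872646707895
0.118 n 23 cent [2.3 5.7] ang 68.1
0.082 n 9 cent [ 5.2 16.1] ang 72.2
diff -4.092267655380397
0.118 n 21 cent [1.9 5.4] ang 70.9
0.082 n 13 cent [ 3.1 14.1] ang 77.8
diff -6.871672537144349
```

```bash
python3 -c "
from rig import robot
print(robot.hand_in())"
```

```text
the job is handed in; nothing more can be done
None
```

The job is done and handed in after about 52 s of robot time. All three bottles present stand upright in the rack in single file, and all three caps are screwed tight. I pushed all the bottles in first, then tightened the caps.

**Last checks**
- **Bottles:** they stand at about -53, -127 and -205 mm along the lane. The side and top pictures show all of them upright and wholly inside the rails.
- **Caps:** each was turned clockwise until the wrist moment jumped to about 0.4 N m, against about 0.04 N m of cap friction, which is the hard stop. The ribs point at the collar marks to within about 4 to 7°; the first, hand-picked reading was off by as much as 11°. I put the rest down to image noise.
- **Bystanders:** the paint tin measured unmoved. The tape roll and brush look unmoved in the last picture, but I did not measure them.
- **Gripper:** it was clear of everything at hand-in.

**What went wrong on the way**
- **Fingertip height:** the reported TCP height was about 33 mm below where the side camera showed the fingertips. The first grasp closed above the cap, so I worked from the picture after that.
- **First push:** I held the first bottle with the jaws across the lane, and it caught at the mouth and tilted, with about 33 N at the wrist. I backed out, stood it up and regripped with the jaws along the lane. All three bottles then went in without resistance.

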